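# Close a counting head over its check source without cross-threading

## Task

Lay the small disc-shaped check source in the dish on top of the counting head's neck. Then set the screw cover loosely on the neck with its grip bar parallel to a side of the square base and let go, so that it rests on top of the thread; turn it backward until it drops a step into the thread, then forward until it is fully screwed home, and let go. Do not shift the other things on the desk.

Things in the scene. Friction and masses are not known exactly. Their poses are not given: they have to be found in the camera images.
- cover_grip (a point): Loose screw cover of plain aluminium, 0.09 to 0.18 kg: round knurled cap 58 mm across, 34 mm high, hollow, mouth down, with a grip bar on top 14 mm thick, 46 mm long, 24 mm high. This point: middle of the bar, on the cover's axis, 46 mm above its rim; x along the bar, y across it, z up. Four thread lugs inside the rim, one at every 90 degrees from the bar: the cover works alike in every quarter turn.
- nest (a point): Counting head, fixed: base 104 mm square, 30 mm high, a 20 mm connector stub on its far side; on it a threaded steel neck, 42 mm across (50 mm over the thread), tapering over 7 mm to a 36 mm rim 54.5 mm above the desk. Its top is a dish 34 mm wide, 3 mm deep. This point: centre of the dish's floor, 51.5 mm above the desk, on the neck's axis; x, y parallel to the sides of the base, z up.
- cover_laid (a point): Where the middle of the cover's bar comes when the cover is laid loosely on the neck: on the axis, 39 mm above the dish floor. With the bar parallel to any side of the base (within 10 degrees) the cover's lugs rest on flat lands on top of the thread. Turned forward (clockwise from above) from there, the lugs soon meet a rib and the cover stays high. Same axes as the nest.
- cover_dropped (a point): Where the middle of the bar comes when the cover has dropped into the thread entry, 31 mm above the dish floor. The drop of 8 mm comes after turning backward (counter-clockwise) from the laid position by 15 to 60 degrees, which cannot be seen: feel for it. It drops when let go, or pressed by a few newtons while held. The entry is 8 degrees wide; a rib stops it from turning further back.
- cover_home (a point): Where the middle of the bar comes when the cover is screwed fully home: 27 mm above the dish floor. From the entry the cover turns forward (clockwise from above) by 60 to 72 degrees to a firm stop and sinks 4 mm evenly on the way. The thread turns freely and stays where it is left. Same axes as the nest.
- source_mid (a point): Loose check source: a small flat plastic disc with a pale metal centre, 25 mm across and 7 mm thick, lying flat on the desk. This point is its centre, 3.5 mm above its underside; z up.
- dark_pot_mid (a point): Bystander: black screw-capped sample pot, 56 mm across, 60 mm high. This point is on its middle, 30 mm above its underside.
- wash_bottle_mid (a point): Bystander: wash bottle with a thin bent spout, 62x104 mm, 215 mm high, easily tipped. This point is on its middle, 100 mm above its underside.
- marker_cup_mid (a point): Bystander: cup holding a few markers, 88 mm across, 134 mm high in all. This point is on its middle, 67 mm above its underside.
- tin_mid (a point): Bystander: low round lidded tin, 66 mm across, 24 mm high. This point is on its middle, 12 mm above its underside.
- stapler_mid (a point): Bystander: stapler, 34x134 mm, 44 mm high. This point is on its middle, 22 mm above its underside.

How it is judged:
By the outcome, as a careful person would: the job done as asked, in the order asked, and still so for the second after the job is handed in, with the robot touching nothing.
It also fails if it takes over 72 s, if anything falls off the work surface, if the arm or the gripper's body presses on something with over 40 N, if the wrist force passes 120 N, or if a joint passes its speed limit or range.

## Robot

A 6-joint arm with a two-finger parallel gripper is mounted at the origin on a cart in front of the work surface, level with it; the furniture and walls round the work are solid. World frame = base frame: x ahead of the robot, y to its left, z up, the work surface at z = 0. Lengths are in m, angles in degrees, forces in N, time in s.
With the tool pointing down it reaches from about 0.25 to 0.725 m from the base axis. Payload 9.7 kg.
Tool frame: the origin (TCP) lies at the very end of the fingers, on their centre line; the grasp point (between the pads) lies 19 mm behind it; z points along the fingers, y is the direction in which the jaws open and shut (so a half turn about z gives the same grasp; the last joint's range is limited). The gripper opens to 85 mm and grips with 20 to 120 N. Pads are 22 mm wide; open, the fingers measure 114 mm over their backs; the gripper's body (76 mm by 85 mm) begins 54 mm behind the grasp point. The pads swing forward as they close: fully open they stand 13 mm farther back than shut.
Start: joints at [69.901, 4.979, 10.078, 95.1, 0, 90], TCP at [0.189, 0.517, 0.231] pointing down, gripper open.
Joint ranges: [-179.16, 179.16], [-48.56, 103.87], [-65.8, 70.77], [-126.05, 130.52], [-82.76, 87.17], [-180, 180]. Speed limits (degrees/s): [127.2, 127.2, 147.25, 180, 180, 180].

## Interface

Orientations are given as [roll, pitch, yaw] about the fixed x, y, z axes, in that order (R = Rz(yaw) Ry(pitch) Rx(roll)).
In Python, from workcell import bot gives the robot as it stands. The module is installed in compiled form; this text tells all that it offers.
- The arm moves only by the tool step_arm, never from a script. Its arguments are lists of equal length, an entry for each row: "dr": the turn, a rotation vector about the tool's x, y, z in rad, a list of three; "xyz": the shift along the tool's x, y, z in units of 40 mm (1.0 is 40 mm), a list of three; "gripper": the opening, from 0 (shut) to 1 (fully open). In form: {"dr": [[wx, wy, wz], ...], "xyz": [[x, y, z], ...], "gripper": [gripper, ...]}. A call has exactly 8 rows; each row is the pose to reach, as a shift and turn from the pose commanded when the call began, along the tool's axes at that moment; what a row does not reach only later rows make up. A row lasts 1/10 s, in which the tool goes at most 50 mm and 8.59 degrees, less where a joint would pass 70% of its speed; a pose out of reach is approached as far as the arm can. A call with a gripper value outside its range is refused whole. The fingers move at their own pace and stop on an object; "squeeze" is the grip in N (left out, the last holds). Time passes only in rows, so rows that repeat a pose let the fingers close, or fill a call up. It gives the time, the measured TCP pose, the force and the opening at its end, in the units of the state.
- bot.get_obs(): the state, without advancing time (a new reading comes with each control period).
- bot.camera(name): name is "scene" or "top"; returns a dict with "image" (400x640x3 uint8, red, green, blue), "camera_matrix" (3x3 intrinsics, pixels), "k1" (the pictures are not rectified: a ray, as slopes to the right and down, at radius r is drawn at 1 + k1 r^2 times it, then the intrinsics apply), "R" (3x3) and "t" (3): a world point X has camera coordinates R X + t. Camera axes: x right, y down, z forward; pixel columns grow to the right and rows downward; lengths in m; the calibration is good to about 2 mm. A picture is of the moment at which its call begins. There is no depth.
- bot.job_done(): hands the job in, once; it reports no verdict.
Trained networks look in a picture, given as the dict that the camera call returned (one of the last four; its "shot" number tells which), for a name from the list of things; names that differ only in an ending like _2 or _b are one class to them, and where a whole thing is asked for, a point or a joint stands for the part that bears it (a point fixed in the world has none). Each returns a list of dicts, best first, with "p" (0 to 1); they miss things now and then, are a little off and sometimes report something else, mostly with a low value. They report only what shows in the picture. A call takes as long as a camera call.
- bot.regions_of(picture, thing): "region" (400x640 bool, what is visible of it) and "box" ([centre column, centre row, width, height] in pixels, round what is visible of it).
The state is a dict: "time": time; "q": joint angles; "qd": joint speeds; "joint_efforts": joint torques, N m; "ee_pos": TCP position; "tcp_rot": TCP orientation; "wrist_force": force on the tool from outside, world axes, zero at the start; "torque": the same for the moment, N m; "opening": finger opening in m.
Only numpy, scipy, OpenCV 4.12 (cv2) and the standard library are available. Lean on these libraries where they do the work, as an engineer would, in place of code of your own. Each camera call takes 0.05 s, during which the arm holds its last target.

## Working session

There is one attempt and no reset: what is moved stays moved. The work goes in short steps, Python scripts to look and compute and a tool call to move; the robot and the scene stay as the last step left them, time stands still between calls to the robot, and variables do not carry over. Pictures are saved under pics/ and viewed, and the job is handed in when it is done.

Besides the shell and the picture viewer there is one more tool, called after "Request:" by a JSON object that holds its "name" and its "arguments", one argument or row to a line. step_arm: Moves the arm, as the interface text tells. Its arguments: {"type":"object","properties":{"dr":{"type":"array"},"xyz":{"type":"array"},"gripper":{"type":"array"},"squeeze":{"type":"number"}},"required":["dr","xyz","gripper"]}

```bash
mkdir -p pics; cat > h.py <<'E'
import numpy as np, cv2
from workcell import bot
def undist(c,px):
    K=np.array(c["camera_matrix"]);p=np.atleast_2d(np.array(px,float))
    d=np.stack([(p[:,0]-K[0,2])/K[0,0],(p[:,1]-K[1,2])/K[1,1]],1)
    u=d.copy()
    for _ in range(30): u=d/(1+c["k1"]*(u**2).sum(1,keepdims=True))
    return u
def onplane(c,px,z):
    R=np.array(c["R"]);t=np.array(c["t"]);u=undist(c,px)
    d=np.c_[u,np.ones(len(u))]@R; o=-R.T@t
    s=(z-o[2])/d[:,2]; return o+d*s[:,None]
def proj(c,X):
    R=np.array(c["R"]);t=np.array(c["t"]);K=np.array(c["camera_matrix"])
    Y=np.atleast_2d(X)@R.T+t; u=Y[:,:2]/Y[:,2:]; u=u*(1+c["k1"]*(u**2).sum(1,keepdims=True))
    return u*[K[0,0],K[1,1]]+[K[0,2],K[1,2]]
def save(c,n): cv2.imwrite("pics/"+n+".png",cv2.cvtColor(c["image"],cv2.COLOR_RGB2BGR))
def st():
    o=bot.get_obs(); print({k:np.round(o[k],4).tolist() for k in ["time","q","ee_pos","tcp_rot","wrist_force","torque","opening"]})
    return o
E
python3 - <<'E'
from h import *
import pickle
st()
for n in ["scene","top"]:
    c=bot.camera(n); save(c,n+"0"); pickle.dump(c,open(n+"0.pkl","wb"))
    print(n,c["shot"],-np.array(c["R"]).T@c["t"],c["k1"])
    for th in ["cover_grip","nest","source_mid","dark_pot_mid","wash_bottle_mid","marker_cup_mid","tin_mid","stapler_mid"]:
        for r in bot.regions_of(c,th)[:2]: print(th,round(r["p"],2),np.round(r["box"],1), r["region"].sum(), np.round(onplane(c,r["box"][:2],0.0)[0],3))
E
```

```text
{'time': 0.0, 'q': [69.8999, 5.011, 10.0349, 95.1014, 0.0007, 90.0005], 'ee_pos': [0.1889, 0.5163, 0.2306], 'tcp_rot': [-179.9225, -0.0007, 159.8994], 'wrist_force': [-0.0805, -0.6853, 1.0065], 'torque': [0.0047, -0.0167, 0.0346], 'opening': 0.0854}
scene 1 [ 0.27321135 -0.62101553  0.92498485] -0.04628154226841132
cover_grip 0.73 [317.8 296.9  30.   27.7] 612 [ 0.463 -0.197  0.   ]
nest 0.88 [314.4 214.2  55.6  43.4] 1237 [0.564 0.024 0.   ]
dark_pot_mid 0.56 [282.1 145.2  21.5  24.5] 374 [0.594 0.31  0.   ]
marker_cup_mid 0.93 [370.9 157.6  35.8  50.9] 1335 [0.807 0.137 0.   ]
tin_mid 0.77 [261.7 273.4  26.   25.9] 584 [ 0.37  -0.079  0.   ]
stapler_mid 0.94 [245.2 225.9  14.6  45.7] 567 [0.385 0.074 0.   ]
top 2 [0.43518748 0.01819126 0.91213888] -0.09979991463291513
cover_grip 0.86 [425.6 250.5  31.1  26.7] 597 [ 0.461 -0.223  0.   ]
nest 0.91 [321.1 208.8  63.1  59.1] 1888 [0.561 0.007 0.   ]
source_mid 0.56 [224.2 245.9  15.4  12.8] 103 [0.482 0.225 0.   ]
dark_pot_mid 0.63 [200.4 199.6  28.2  31.1] 599 [0.588 0.281 0.   ]
wash_bottle_mid 0.8 [411.4 120.8  42.8  51.3] 1354 [ 0.764 -0.211  0.   ]
marker_cup_mid 0.88 [282.8 107.5  39.6  56.6] 1730 [0.804 0.092 0.   ]
tin_mid 0.71 [368.5 296.9  36.3  29.3] 750 [ 0.364 -0.091  0.   ]
stapler_mid 0.6 [298.6 291.4  59.3  25.4] 807 [0.38  0.061 0.   ]
```

View pics/scene0.png

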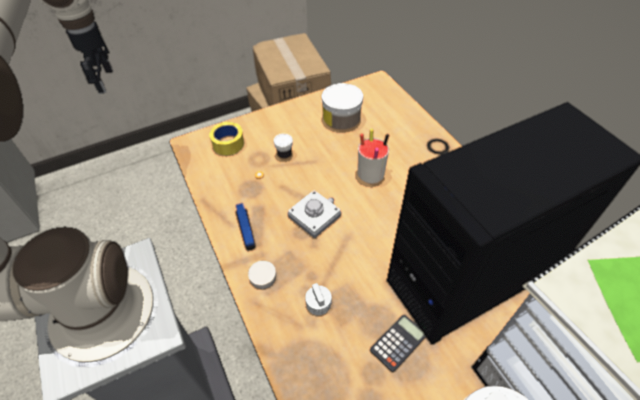

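View pics/top0.png

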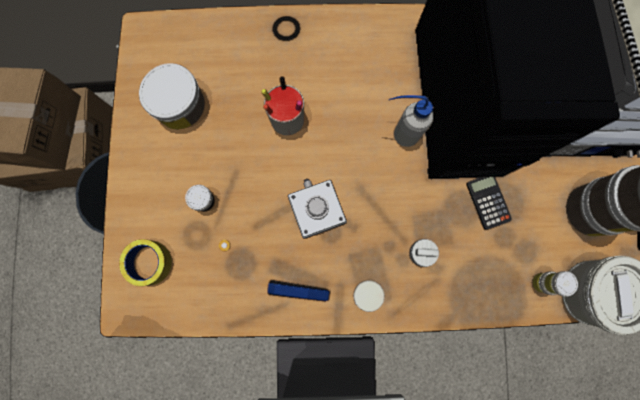

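```bash
python3 - <<'E'
import pickle,cv2,numpy as np
c=pickle.load(open("top0.pkl","rb"))["image"][:,:,::-1]
a=[c[215:275,195:255],c[170:250,280:360],c[210:290,385:465]]
cv2.imwrite("pics/t_crop.png",np.hstack([cv2.resize(x,(260,260),interpolation=cv2.INTER_CUBIC) for x in a]))
c=pickle.load(open("scene0.pkl","rb"))["image"][:,:,::-1]
a=[c[170:230,190:250],c[175:255,275:355],c[260:340,278:358]]
cv2.imwrite("pics/s_crop.png",np.hstack([cv2.resize(x,(260,260),interpolation=cv2.INTER_CUBIC) for x in a]))
E
```

```text
(no output)
```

View pics/t_crop.png

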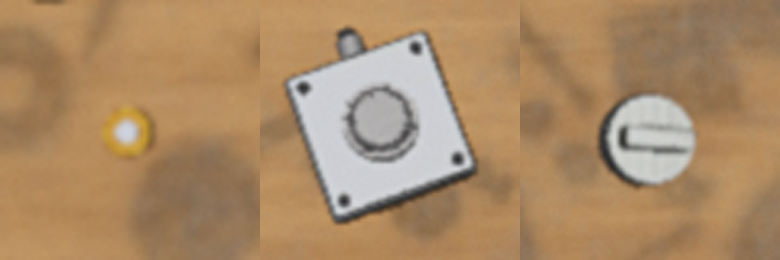

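View pics/s_crop.png

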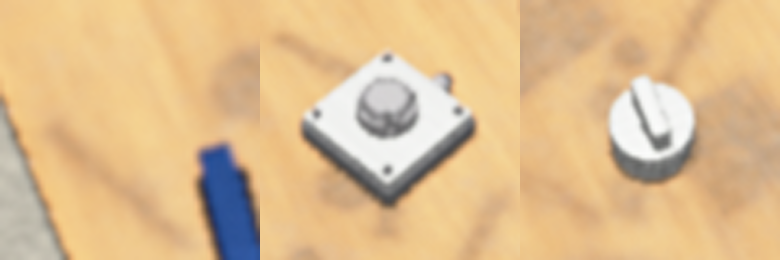

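Source: a yellow ring at top (224,246) and scene (259,175). Nest: top (317,208). Cover: top (425,252), with its bar roughly along the image columns. I'll refine all three by fitting models in both views.

```bash
cat > fit.py <<'E'
from h import *
import pickle
from scipy.optimize import minimize
C={n:pickle.load(open(n+"0.pkl","rb")) for n in ["top","scene"]}
def ring(x,y,z,r,n=48):
    a=np.linspace(0,2*np.pi,n,endpoint=False); return np.c_[x+r*np.cos(a),y+r*np.sin(a),np.full(n,z)]
def sq(x,y,z,h,yaw,hy=None):
    hy=hy or h; p=np.array([[h,hy],[-h,hy],[-h,-hy],[h,-hy]]); c,s=np.cos(yaw),np.sin(yaw)
    return np.c_[p@np.array([[c,s],[-s,c]])+[x,y],np.full(4,z)]
def hullmask(c,X,sh=(400,640),off=(0,0),S=8):
    p=(proj(c,X)-off+0.5)*S-0.5
    m=np.zeros((sh[0]*S,sh[1]*S),np.uint8); cv2.fillConvexPoly(m,cv2.convexHull(np.round(p).astype(np.int32)),1)
    return m.reshape(sh[0],S,sh[1],S).mean((1,3))
E
cat > f1.py <<'E'
from fit import *
# source
tc=C["top"]["image"];sc=C["scene"]["image"]
def blob(img,roi,f):
    x0,x1,y0,y1=roi; p=img[y0:y1,x0:x1].astype(float); m=f(p)
    return p,m
for n,roi in [("top",(208,240,230,262)),("scene",(246,272,164,188))]:
    x0,x1,y0,y1=roi;p=C[n]["image"][y0:y1,x0:x1].astype(float)
    bg=np.median(p.reshape(-1,3),0); d=np.abs(p-bg).sum(2)
    m=d>70; 
    k,l,s,ce=cv2.connectedComponentsWithStats(m.astype(np.uint8)); i=1+s[1:,4].argmax()
    # orange ring or white: saturation differs
    px=ce[i]+[x0,y0]; print(n,px,s[i],onplane(C[n],px,0.005)[0], "diam px", proj(C[n],[[.47,.21,.005],[.495,.21,.005],[.47,.235,.005]]).round(1).tolist())
# screws of nest
for n,roi in [("top",(280,360,170,250)),("scene",(275,355,175,255))]:
    x0,x1,y0,y1=roi;p=C[n]["image"][y0:y1,x0:x1]
    g=cv2.cvtColor(p,cv2.COLOR_RGB2HSV).astype(float)
    m=((g[...,1]<45)&(g[...,2]>170)).astype(np.uint8)
    k,l,s,ce=cv2.connectedComponentsWithStats(m); i=1+s[1:,4].argmax()
    h=cv2.convexHull(np.argwhere(l==i)[:,::-1].astype(np.int32))
    r=cv2.minAreaRect(h); b=cv2.boxPoints(r)+[x0,y0]; print(n,s[i],b.tolist()); W=onplane(C[n],b,0.03); print(W.round(4).tolist(),W.mean(0)); 
    for q in range(4): e=W[(q+1)%4]-W[q]; print(np.linalg.norm(e[:2]).round(4),np.degrees(np.arctan2(e[1],e[0])).round(2))
E
python3 f1.py
```

```text
top [234.39583333 256.38541667] [21 21 11 11 96] [0.4584985  0.20100342 0.005     ] diam px [[230.4, 251.2], [230.5, 239.9], [219.2, 251.4]]
scene [251.85365854 184.53658537] [ 0 18 13  6 41] [0.45169661 0.19751178 0.005     ] diam px [[256.3, 179.4], [264.4, 176.4], [253.1, 173.7]]
top [   9   11   56   55 1435] [[288.3138675689697, 194.6131362915039], [329.9853973388672, 179.45985221862793], [344.9635009765625, 220.6496353149414], [303.2919692993164, 235.80291748046875]]
[[0.5894, 0.0786, 0.03], [0.6211, -0.0134, 0.03], [0.5293, -0.0432, 0.03], [0.4988, 0.0475, 0.03]] [0.5596537  0.01737474 0.03      ]
0.0974 -71.0
0.0965 -161.99
0.0958 108.62
0.0959 18.96
scene [ 13  16  52  41 973] [[287.1183099746704, 210.95299911499023], [319.17504119873047, 183.95785999298096], [340.4651565551758, 209.23987197875977], [308.4084243774414, 236.23501205444336]]
[[0.4957, 0.0461, 0.03], [0.6121, 0.0912, 0.03], [0.622, -0.0133, 0.03], [0.5104, -0.0516, 0.03]] [0.56004213 0.01808849 0.03      ]
0.1249 21.18
0.1049 -84.62
0.118 -161.08
0.0987 98.54
```

```bash
cat > f2.py <<'E'
from fit import *
def resid(c,roi,masks):
    x0,x1,y0,y1=roi; I=c["image"][y0:y1,x0:x1].reshape(-1,3).astype(float)
    A=np.stack([np.ones(len(I))]+[cv2.GaussianBlur(hullmask(c,X,(y1-y0,x1-x0),(x0,y0)),(0,0),0.5).ravel() for X in masks],1)
    w,_,_,_=np.linalg.lstsq(A,I,rcond=None); return np.abs(I-A@w).mean()
def fit(name,model,p0,rois,steps):
    for ns in (["top"],["scene"],["top","scene"]):
        f=lambda p:sum(resid(C[n],rois[n],model(p)) for n in ns)
        best=min((minimize(f,np.array(p0)+d,method="Nelder-Mead",options=dict(initial_simplex=np.vstack([np.array(p0)+d]+[np.array(p0)+d+np.eye(len(p0))[i]*steps[i] for i in range(len(p0))]),xatol=1e-4,fatol=1e-4)) for d in (np.zeros(len(p0)),-0.5*np.array(steps))),key=lambda r:r.fun)
        p=best.x.copy(); 
        if len(p)>2:p[2]=np.degrees(p[2])
        print(name,ns,p.round(4),round(best.fun,3))
fit("source",lambda p:[np.r_[ring(*p,0,.0125),ring(*p,.007,.0125)],ring(*p,.007,.006)],[.482,.223],dict(top=(214,236,235,257),scene=(249,270,165,186)),[.004,.004])
fit("nest",lambda p:[np.r_[sq(p[0],p[1],0,.052,p[2]),sq(p[0],p[1],.03,.052,p[2])],sq(p[0],p[1],.03,.052,p[2]),np.r_[ring(p[0],p[1],.03,.022),ring(p[0],p[1],.0545,.018)],ring(p[0],p[1],.0545,.018)],[.56,.018,.32],dict(top=(280,360,170,250),scene=(275,355,175,255)),[.004,.004,.05])
fit("cover",lambda p:[np.r_[ring(p[0],p[1],0,.029),ring(p[0],p[1],.034,.029)],ring(p[0],p[1],.034,.029),np.r_[sq(p[0],p[1],.034,.023,p[2],.007),sq(p[0],p[1],.058,.023,p[2],.007)],sq(p[0],p[1],.058,.023,p[2],.007)],[.457,-.215,np.radians(-90)],dict(top=(400,450,225,280),scene=(295,342,272,325)),[.004,.004,.1])
E
python3 f2.py
python3 - <<'E'
import sys; sys.path.insert(0,'.')
from fit import *
# other height-ish positions
for n,b in [("pot",(200.4,199.6)),]: print(onplane(C["top"],b,.045))
print("stapler end",onplane(C["top"],[[269,287],[329,297]],.044))
E
```

```text
source ['top'] [0.4841 0.2246] 7.884
source ['scene'] [0.4837 0.2238] 9.239
source ['top', 'scene'] [0.4837 0.2246] 17.158
nest ['top'] [5.61000e-01 1.72000e-02 1.84931e+01] 14.882
nest ['scene'] [5.59500e-01 1.82000e-02 1.86777e+01] 9.419
nest ['top', 'scene'] [5.60400e-01 1.78000e-02 1.90832e+01] 24.571
cover ['top'] [  0.4561  -0.213  -96.0498] 9.548
cover ['scene'] [  0.4566  -0.2125 -94.8678] 9.011
cover ['top', 'scene'] [  0.4563  -0.213  -95.3201] 18.823
[[0.58031993 0.26797664 0.045     ]]
stapler end [[ 0.39266173  0.12047699  0.044     ]
 [ 0.36936379 -0.00387301  0.044     ]]
```

```bash
cat > go.py <<'E'
from h import *
import sys
from scipy.spatial.transform import Rotation as Ro
o=st(); x,y,z,yaw=map(float,sys.argv[1:5])
R=Ro.from_euler("xyz",o["tcp_rot"],degrees=True)
d=R.inv().apply(np.array([x,y,z])-o["ee_pos"])/0.04
T=Ro.from_euler("xyz",[180,0,yaw],degrees=True)
print("xyz",d.round(3),"dr",(R.inv()*T).as_rotvec().round(4))
E
python3 go.py .484 .2243 .08 159.9
```

```text
{'time': 0.9, 'q': [69.9021, 4.979, 10.0775, 95.098, -0.0, 89.9996], 'ee_pos': [0.189, 0.5165, 0.2313], 'tcp_rot': [179.9995, 0.0, 159.9025], 'wrist_force': [-0.0037, 1.2734, 0.8328], 'torque': [0.0467, -0.0267, 0.0324], 'opening': 0.0854}
xyz [-9.436 -4.326  3.782] dr [0. 0. 0.]
```

Request:
{"name": "step_arm", "arguments": {
  "dr": [
    [0, 0, 0],
    [0, 0, 0],
    [0, 0, 0],
    [0, 0, 0],
    [0, 0, 0],
    [0, 0, 0],
    [0, 0, 0],
    [0, 0, 0]
  ],
  "xyz": [
    [-1.1, -0.5, 0.2],
    [-2.2, -1.0, 0.5],
    [-3.3, -1.5, 0.8],
    [-4.4, -2.0, 1.2],
    [-5.5, -2.5, 1.6],
    [-6.6, -3.0, 2.0],
    [-7.7, -3.5, 2.4],
    [-8.8, -4.03, 2.8]
  ],
  "gripper": [0.6, 0.6, 0.6, 0.6, 0.6, 0.6, 0.6, 0.6]
}}

```text
time: 1.7
ee_pos: [0.4621, 0.246, 0.1205]
tcp_rot: [180.0, 0.0, 159.9]
wrist_force: [-0.4, 1.3, -0.6]
opening: 0.0515
```

```bash
python3 go.py .484 .2243 .02 159.9
```

```text
{'time': 1.7, 'q': [28.0287, 0.5378, -6.7841, 82.633, 0.002, 48.1306], 'ee_pos': [0.4621, 0.246, 0.1205], 'tcp_rot': [179.9651, 0.0287, 159.8981], 'wrist_force': [-0.3575, 1.3334, -0.5664], 'torque': [0.0379, -0.0425, -0.03], 'opening': 0.0515}
xyz [-0.7   -0.322  2.512] dr [ 0.0006  0.0005 -0.    ]
```

Request:
{"name": "step_arm", "arguments": {
  "dr": [
    [0, 0, 0],
    [0, 0, 0],
    [0, 0, 0],
    [0, 0, 0],
    [0, 0, 0],
    [0, 0, 0],
    [0, 0, 0],
    [0, 0, 0]
  ],
  "xyz": [
    [-0.4, -0.2, 0.5],
    [-0.636, -0.296, 1.0],
    [-0.636, -0.296, 1.5],
    [-0.636, -0.296, 2.0],
    [-0.636, -0.296, 2.4],
    [-0.636, -0.296, 2.6],
    [-0.636, -0.296, 2.6],
    [-0.636, -0.296, 2.6]
  ],
  "gripper": [0.5, 0.45, 0.45, 0.45, 0.45, 0.45, 0.45, 0.45]
}}

```text
time: 2.5
ee_pos: [0.4809, 0.2279, 0.0176]
tcp_rot: [180.0, 0.0, 159.9]
wrist_force: [0.2, 0.1, 0.4]
opening: 0.0385
```

```bash
python3 go.py .484 .2243 .003 159.9; python3 - <<'E'
from h import *
a=[]
for n in ["top","scene"]:
    c=bot.camera(n); u,v=(224,246) if n=="top" else (259,175)
    a.append(cv2.resize(c["image"][v-30:v+30,u-30:u+30,::-1],(380,380),interpolation=cv2.INTER_CUBIC))
cv2.imwrite("pics/src1.png",np.hstack(a))
E
```

```text
{'time': 2.5, 'q': [25.355, 3.9491, -14.7611, 71.2483, -0.0024, 45.4487], 'ee_pos': [0.4809, 0.2279, 0.0176], 'tcp_rot': [179.9721, 0.0308, 159.9063], 'wrist_force': [0.235, 0.1292, 0.4454], 'torque': [-0.0136, -0.0089, 0.0044], 'opening': 0.0385}
xyz [-0.102 -0.058  0.364] dr [0.0005 0.0005 0.0001]
```

View pics/src1.png

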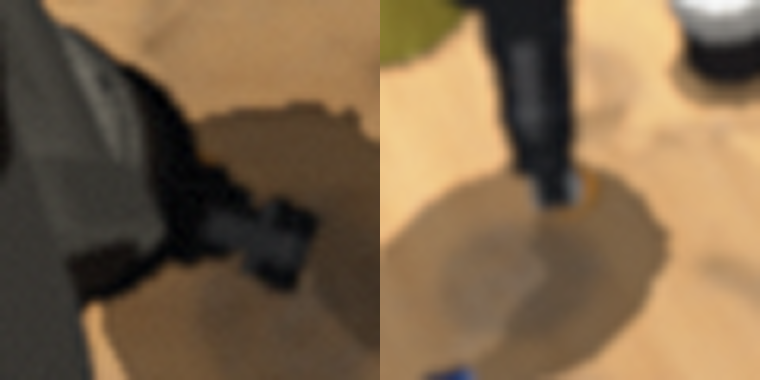

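```bash
python3 go.py .484 .2243 .003 159.9
```

```text
{'time': 2.6, 'q': [25.3587, 3.9282, -14.7418, 71.2405, -0.0005, 45.4518], 'ee_pos': [0.4812, 0.2281, 0.0179], 'tcp_rot': [179.9366, 0.0632, 159.9068], 'wrist_force': [0.0446, -0.3341, 0.1956], 'torque': [0.0341, 0.0783, -0.0522], 'opening': 0.0385}
xyz [-0.098 -0.065  0.373] dr [0.0011 0.0011 0.0001]
```

Request:
{"name": "step_arm", "arguments": {
  "dr": [
    [0, 0, 0],
    [0, 0, 0],
    [0, 0, 0],
    [0, 0, 0],
    [0, 0, 0],
    [0, 0, 0],
    [0, 0, 0],
    [0, 0, 0]
  ],
  "xyz": [
    [-0.1, -0.06, 0],
    [-0.1, -0.06, 0],
    [-0.1, -0.06, 0.1],
    [-0.1, -0.06, 0.2],
    [-0.1, -0.06, 0.3],
    [-0.1, -0.06, 0.36],
    [-0.1, -0.06, 0.36],
    [-0.1, -0.06, 0.36]
  ],
  "gripper": [0.45, 0.45, 0.45, 0.45, 0.45, 0.45, 0.45, 0.45],
  "squeeze": 25
}}

```text
time: 3.4
ee_pos: [0.4835, 0.2241, 0.0024]
tcp_rot: [-180.0, -0.0, 159.9]
wrist_force: [-0.1, 0.4, -0.6]
opening: 0.0382
```

```bash
python3 go.py .484 .2243 .003 159.9
```

```text
{'time': 3.4, 'q': [24.8662, 4.6643, -15.736, 69.6097, 0.0003, 44.9638], 'ee_pos': [0.4835, 0.2241, 0.0024], 'tcp_rot': [-179.9931, -0.0073, 159.9024], 'wrist_force': [-0.1338, 0.4199, -0.5928], 'torque': [0.0214, 0.0306, -0.0288], 'opening': 0.0382}
xyz [-0.009  0.009 -0.015] dr [-0.0001 -0.0001  0.    ]
```

Request:
{"name": "step_arm", "arguments": {
  "dr": [
    [0, 0, 0],
    [0, 0, 0],
    [0, 0, 0],
    [0, 0, 0],
    [0, 0, 0],
    [0, 0, 0],
    [0, 0, 0],
    [0, 0, 0]
  ],
  "xyz": [
    [0, 0, -0.02],
    [0, 0, -0.02],
    [0, 0, -0.02],
    [0, 0, -0.02],
    [0, 0, -0.02],
    [0, 0, -0.02],
    [0, 0, -0.02],
    [0, 0, -0.02]
  ],
  "gripper": [0.35, 0.3, 0.25, 0.2, 0.2, 0.2, 0.2, 0.2],
  "squeeze": 25
}}

```text
time: 4.2
ee_pos: [0.4838, 0.2242, 0.0037]
tcp_rot: [180.0, 0.0, 159.9]
wrist_force: [-0.5, -0.1, 6.1]
opening: 0.0228
```

```bash
python3 go.py .5603 .0178 .1 159.9
```

```text
{'time': 4.2, 'q': [24.8657, 4.6006, -15.6528, 69.7084, 0.0009, 44.9624], 'ee_pos': [0.4838, 0.2242, 0.0037], 'tcp_rot': [179.9724, 0.0264, 159.9033], 'wrist_force': [-0.5323, -0.1263, 6.0768], 'torque': [-0.0933, 0.2289, -0.0738], 'opening': 0.0228}
xyz [-3.571 -4.188 -2.407] dr [0.0005 0.0005 0.0001]
```

```bash
python3 - <<'E'
from h import *
a=[]
for n in ["top","scene"]:
    c=bot.camera(n); u,v=(224,246) if n=="top" else (259,175)
    a.append(cv2.resize(c["image"][v-20:v+20,u-20:u+20,::-1],(380,380),interpolation=cv2.INTER_CUBIC))
    for r in bot.regions_of(c,"source_mid")[:2]: print(n,r["p"],r["box"])
cv2.imwrite("pics/src2.png",np.hstack(a)); st()
E
```

```text
{'time': 4.4, 'q': [24.8631, 4.6034, -15.6527, 69.7084, 0.0012, 44.9622], 'ee_pos': [0.4838, 0.2242, 0.0037], 'tcp_rot': [179.974, 0.0243, 159.9009], 'wrist_force': [-1.5518, -0.4487, 6.0684], 'torque': [-0.0669, 0.2583, 0.0225], 'opening': 0.0228}
```

View pics/src2.png

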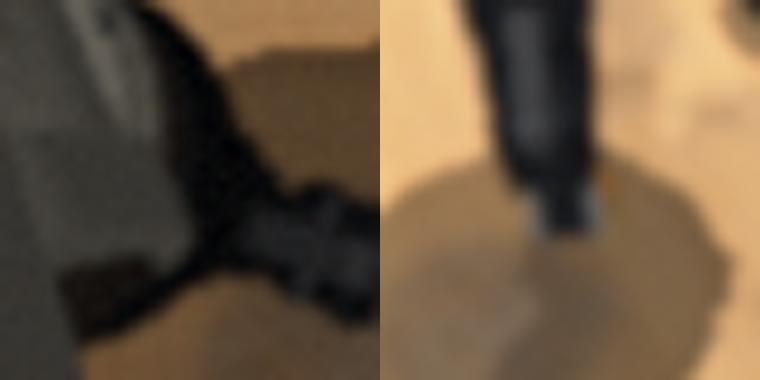

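Request:
{"name": "step_arm", "arguments": {
  "dr": [
    [0, 0, 0],
    [0, 0, 0],
    [0, 0, 0],
    [0, 0, 0],
    [0, 0, 0],
    [0, 0, 0],
    [0, 0, 0],
    [0, 0, 0]
  ],
  "xyz": [
    [0, 0, -0.05],
    [0, 0, -0.1],
    [0, 0, -0.2],
    [0, 0, -0.4],
    [0, 0, -0.7],
    [0, 0, -1.1],
    [0, 0, -1.5],
    [0, 0, -1.5]
  ],
  "gripper": [0.2, 0.2, 0.2, 0.2, 0.2, 0.2, 0.2, 0.2]
}}

```text
time: 5.2
ee_pos: [0.4849, 0.2247, 0.0664]
tcp_rot: [179.8, 0.2, 159.9]
wrist_force: [0.5, -0.1, 0.9]
opening: 0.0227
```

```bash
python3 - <<'E'
from h import *
a=[]
for n in ["top","scene"]:
    c=bot.camera(n); u,v=proj(c,[[.484,.224,.05]])[0].astype(int)
    a.append(cv2.resize(c["image"][v-30:v+30,u-30:u+30,::-1],(380,380),interpolation=cv2.INTER_CUBIC))
    for r in bot.regions_of(c,"source_mid")[:2]: print(n,r["p"],r["box"])
cv2.imwrite("pics/src3.png",np.hstack(a)); st()
E
```

```text
{'time': 5.4, 'q': [24.8658, 2.7821, -10.9067, 76.3607, 0.0002, 44.9621], 'ee_pos': [0.4832, 0.224, 0.0626], 'tcp_rot': [-179.9652, -0.0352, 159.9037], 'wrist_force': [-0.049, -0.0207, -0.3072], 'torque': [-0.0151, 0.0089, -0.0539], 'opening': 0.0229}
```

View pics/src3.png

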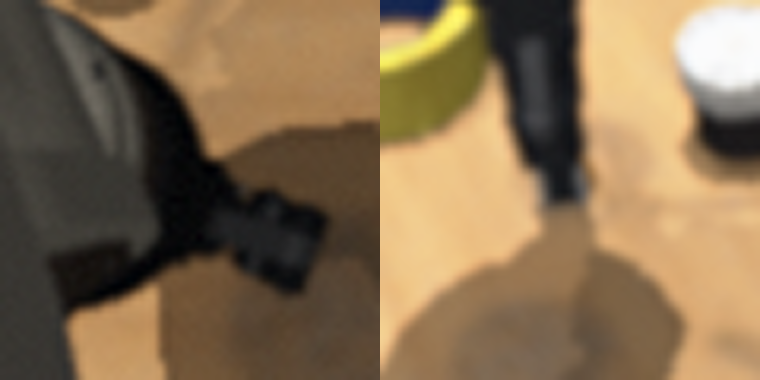

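```bash
python3 go.py .5603 .0178 .1 159.9
```

```text
{'time': 5.4, 'q': [24.8658, 2.7821, -10.9067, 76.3607, 0.0002, 44.9621], 'ee_pos': [0.4832, 0.224, 0.0626], 'tcp_rot': [-179.9652, -0.0352, 159.9037], 'wrist_force': [-0.049, -0.0207, -0.3072], 'torque': [-0.0151, 0.0089, -0.0539], 'opening': 0.0229}
xyz [-3.579 -4.179 -0.935] dr [-0.0006 -0.0006  0.0001]
```

Request:
{"name": "step_arm", "arguments": {
  "dr": [
    [0, 0, 0],
    [0, 0, 0],
    [0, 0, 0],
    [0, 0, 0],
    [0, 0, 0],
    [0, 0, 0],
    [0, 0, 0],
    [0, 0, 0]
  ],
  "xyz": [
    [-0.3, -0.35, -0.4],
    [-0.9, -1.05, -0.8],
    [-1.5, -1.75, -0.93],
    [-2.1, -2.45, -0.93],
    [-2.7, -3.15, -0.93],
    [-3.2, -3.75, -0.93],
    [-3.58, -4.18, -0.93],
    [-3.58, -4.18, -0.93]
  ],
  "gripper": [0.2, 0.2, 0.2, 0.2, 0.2, 0.2, 0.2, 0.2]
}}

```text
time: 6.2
ee_pos: [0.5608, 0.0155, 0.0993]
tcp_rot: [-179.9, -0.1, 159.7]
wrist_force: [-0.7, 1.0, -0.5]
opening: 0.0226
```

Request:
{"name": "step_arm", "arguments": {
  "dr": [
    [0, 0, 0],
    [0, 0, 0],
    [0, 0, 0],
    [0, 0, 0],
    [0, 0, 0],
    [0, 0, 0],
    [0, 0, 0],
    [0, 0, 0]
  ],
  "xyz": [
    [0, 0, 0],
    [0, 0, 0.2],
    [0, 0, 0.4],
    [0, 0, 0.6],
    [0, 0, 0.8],
    [0, 0, 0.8],
    [0, 0, 0.8],
    [0, 0, 0.8]
  ],
  "gripper": [0.2, 0.2, 0.2, 0.2, 0.2, 0.2, 0.2, 0.2]
}}

```text
time: 7.0
ee_pos: [0.5608, 0.0179, 0.0688]
tcp_rot: [180.0, 0.0, 159.9]
wrist_force: [-0.3, -0.5, -0.9]
opening: 0.0227
```

```bash
python3 go.py .5603 .0178 .0565 159.9;  python3 - <<'E'
from h import *
a=[]
for n in ["top","scene"]:
    c=bot.camera(n); u,v=proj(c,[[.56,.018,.06]])[0].astype(int)
    a.append(cv2.resize(c["image"][v-30:v+30,u-30:u+30,::-1],(380,380),interpolation=cv2.INTER_CUBIC))
    for r in bot.regions_of(c,"source_mid")[:2]: print(n,r["p"],r["box"])
cv2.imwrite("pics/pl1.png",np.hstack(a)); st()
E
```

```text
{'time': 7.0, 'q': [1.8275, 6.4066, -6.3482, 77.2134, 0.0009, 21.9255], 'ee_pos': [0.5608, 0.0179, 0.0688], 'tcp_rot': [179.9873, 0.0291, 159.902], 'wrist_force': [-0.261, -0.4923, -0.9362], 'torque': [-0.0054, 0.0429, 0.0302], 'opening': 0.0227}
xyz [ 0.011 -0.007  0.309] dr [0.0002 0.0005 0.    ]
scene 0.5 [313.4, 217.9, 57.6, 39.8]
{'time': 7.2, 'q': [1.8245, 6.4077, -6.354, 77.2079, 0.0008, 21.9261], 'ee_pos': [0.5608, 0.0179, 0.0688], 'tcp_rot': [179.9879, 0.0279, 159.8984], 'wrist_force': [0.168, 0.1352, 0.2785], 'torque': [0.0169, 0.0485, -0.0056], 'opening': 0.0226}
```

View pics/pl1.png

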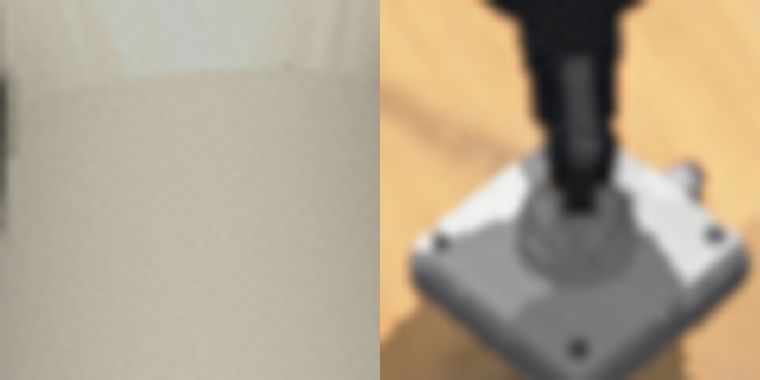

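Request:
{"name": "step_arm", "arguments": {
  "dr": [
    [0, 0, 0],
    [0, 0, 0],
    [0, 0, 0],
    [0, 0, 0],
    [0, 0, 0],
    [0, 0, 0],
    [0, 0, 0],
    [0, 0, 0]
  ],
  "xyz": [
    [0.01, 0, 0.1],
    [0.01, 0, 0.2],
    [0.01, 0, 0.28],
    [0.01, 0, 0.32],
    [0.01, 0, 0.32],
    [0.01, 0, 0.32],
    [0.01, 0, 0.32],
    [0.01, 0, 0.32]
  ],
  "gripper": [0.2, 0.2, 0.2, 0.2, 0.2, 0.2, 0.2, 0.2]
}}

```text
time: 8.0
ee_pos: [0.5602, 0.018, 0.0557]
tcp_rot: [-180.0, -0.0, 159.9]
wrist_force: [-0.2, 0.1, -0.1]
opening: 0.0224
```

Release, then lift.

Request:
{"name": "step_arm", "arguments": {
  "dr": [
    [0, 0, 0],
    [0, 0, 0],
    [0, 0, 0],
    [0, 0, 0],
    [0, 0, 0],
    [0, 0, 0],
    [0, 0, 0],
    [0, 0, 0]
  ],
  "xyz": [
    [0, 0, 0],
    [0, 0, 0],
    [0, 0, 0],
    [0, 0, 0],
    [0, 0, -0.2],
    [0, 0, -0.6],
    [0, 0, -1.2],
    [0, 0, -2.0]
  ],
  "gripper": [0.3, 0.35, 0.4, 0.5, 0.6, 0.6, 0.6, 0.6]
}}

```text
time: 8.8
ee_pos: [0.5595, 0.018, 0.136]
tcp_rot: [-180.0, -0.1, 159.9]
wrist_force: [1.3, 0.2, -0.3]
opening: 0.0514
```

```bash
python3 go.py .4563 -.2128 .15 84.7
```

```text
{'time': 8.8, 'q': [1.841, 5.5634, 0.1698, 84.7116, -0.0, 21.9421], 'ee_pos': [0.5595, 0.018, 0.136], 'tcp_rot': [-179.9607, -0.0976, 159.8989], 'wrist_force': [1.2509, 0.1774, -0.2699], 'torque': [0.0003, -0.0134, -0.0124], 'opening': 0.0514}
xyz [ 0.442 -6.306 -0.345] dr [-1.7000e-03 -1.0000e-03  1.3125e+00]
```

Request:
{"name": "step_arm", "arguments": {
  "dr": [
    [0, 0, 0.14],
    [0, 0, 0.28],
    [0, 0, 0.42],
    [0, 0, 0.56],
    [0, 0, 0.7],
    [0, 0, 0.84],
    [0, 0, 0.98],
    [0, 0, 1.12]
  ],
  "xyz": [
    [0.05, -0.5, -0.3],
    [0.1, -1.3, -0.4],
    [0.18, -2.2, -0.4],
    [0.25, -3.1, -0.4],
    [0.32, -4.0, -0.4],
    [0.38, -4.9, -0.4],
    [0.42, -5.7, -0.4],
    [0.44, -6.3, -0.4]
  ],
  "gripper": [0.6, 0.6, 0.6, 0.6, 0.6, 0.6, 0.6, 0.6]
}}

```text
time: 9.6
ee_pos: [0.4562, -0.2142, 0.1525]
tcp_rot: [180.0, 0.0, 95.3]
wrist_force: [0.0, 0.4, -0.4]
opening: 0.0509
```

Request:
{"name": "step_arm", "arguments": {
  "dr": [
    [0, 0, 0.1],
    [0, 0, 0.18],
    [0, 0, 0.19],
    [0, 0, 0.19],
    [0, 0, 0.19],
    [0, 0, 0.19],
    [0, 0, 0.19],
    [0, 0, 0.19]
  ],
  "xyz": [
    [0, 0, 0],
    [0, 0, 0],
    [0, 0, 0.3],
    [0, 0, 0.6],
    [0, 0, 0.9],
    [0, 0, 1.1],
    [0, 0, 1.1],
    [0, 0, 1.1]
  ],
  "gripper": [0.6, 0.6, 0.6, 0.6, 0.6, 0.6, 0.6, 0.6]
}}

```text
time: 10.4
ee_pos: [0.457, -0.2125, 0.1075]
tcp_rot: [-180.0, -0.0, 84.9]
wrist_force: [0.1, 0.0, -0.1]
opening: 0.0511
```

```bash
python3 go.py .4563 -.2128 .037 84.7; python3 - <<'E'
from h import *
import pickle
a=[]
c=bot.camera("top"); u,v=proj(c,[[.56,.018,.05]])[0].astype(int); pickle.dump(c,open("top1.pkl","wb"))
a.append(cv2.resize(c["image"][v-30:v+30,u-30:u+30,::-1],(260,260),interpolation=cv2.INTER_CUBIC))
u,v=proj(c,[[.456,-.213,.05]])[0].astype(int)
a.append(cv2.resize(c["image"][v-30:v+30,u-30:u+30,::-1],(260,260),interpolation=cv2.INTER_CUBIC))
c=bot.camera("scene"); u,v=proj(c,[[.456,-.213,.05]])[0].astype(int); pickle.dump(c,open("scene1.pkl","wb"))
a.append(cv2.resize(c["image"][v-30:v+30,u-30:u+30,::-1],(260,260),interpolation=cv2.INTER_CUBIC))
cv2.imwrite("pics/pl2.png",np.hstack(a)); st()
E
```

```text
{'time': 10.4, 'q': [-24.931, -1.9225, -10.649, 81.2979, -0.0012, 70.1905], 'ee_pos': [0.457, -0.2125, 0.1075], 'tcp_rot': [-179.9766, -0.0071, 84.8785], 'wrist_force': [0.1313, 0.0179, -0.1191], 'torque': [0.0337, 0.006, -0.0482], 'opening': 0.0511}
xyz [-0.011 -0.017  1.763] dr [-0.0004 -0.0001  0.0031]
{'time': 10.5, 'q': [-24.9373, -1.9432, -10.6006, 81.2985, 0.0002, 70.2024], 'ee_pos': [0.4574, -0.2127, 0.1082], 'tcp_rot': [179.9585, 0.0148, 84.8602], 'wrist_force': [-0.088, 0.7447, -0.1633], 'torque': [0.0309, 0.0027, 0.0137], 'opening': 0.0511}
```

View pics/pl2.png

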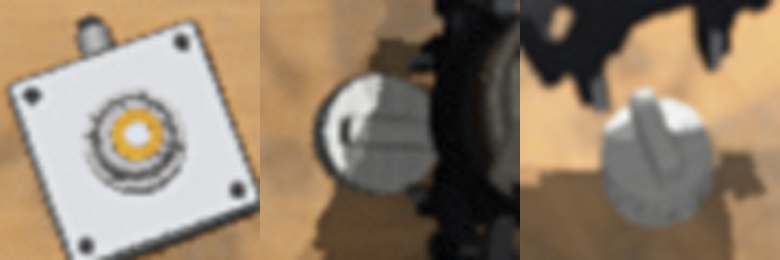

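```bash
cat > f3.py <<'E'
import pickle, fit
fit.C={n:pickle.load(open(n+"1.pkl","rb")) for n in ["top","scene"]}
src=open("f2.py").read().split('fit("source"')[0].replace("from fit import *","from fit import *\nimport fit as F; C=F.C")
exec(src)
fit("srcdish",lambda p:[ring(*p,.0585,.0125),ring(*p,.0585,.006)],[.560,.018],dict(top=(309,327,199,216),scene=(305,325,197,216)),[.003,.003])
fit("nest",lambda p:[np.r_[sq(p[0],p[1],0,.052,p[2]),sq(p[0],p[1],.03,.052,p[2])],sq(p[0],p[1],.03,.052,p[2]),np.r_[ring(p[0],p[1],.03,.022),ring(p[0],p[1],.0545,.018)],ring(p[0],p[1],.0545,.018),ring(p[0],p[1],.0585,.0125),ring(p[0],p[1],.0585,.006)],[.56,.018,.32],dict(top=(280,360,170,250),scene=(275,355,175,255)),[.004,.004,.05])
E
python3 f3.py; python3 go.py .4563 -.2128 .037 84.7
```

```text
srcdish ['top'] [0.5596 0.0162] 18.548
srcdish ['scene'] [0.5593 0.0137] 3.166
srcdish ['top', 'scene'] [0.5596 0.0162] 21.756
nest ['top'] [5.60800e-01 1.72000e-02 1.91559e+01] 15.721
nest ['scene'] [  0.5509   0.0556 -21.6337] 32.147
nest ['top', 'scene'] [5.60800e-01 1.72000e-02 1.91385e+01] 48.268
{'time': 10.5, 'q': [-24.9373, -1.9432, -10.6006, 81.2985, 0.0002, 70.2024], 'ee_pos': [0.4574, -0.2127, 0.1082], 'tcp_rot': [179.9585, 0.0148, 84.8602], 'wrist_force': [-0.088, 0.7447, -0.1633], 'torque': [0.0309, 0.0027, 0.0137], 'opening': 0.0511}
xyz [-0.005 -0.028  1.779] dr [0.0007 0.0003 0.0028]
```

Request:
{"name": "step_arm", "arguments": {
  "dr": [
    [0, 0, 0],
    [0, 0, 0],
    [0, 0, 0],
    [0, 0, 0],
    [0, 0, 0],
    [0, 0, 0],
    [0, 0, 0],
    [0, 0, 0]
  ],
  "xyz": [
    [0, -0.02, 0.3],
    [0, -0.02, 0.7],
    [0, -0.02, 1.1],
    [0, -0.02, 1.4],
    [0, -0.02, 1.6],
    [0, -0.02, 1.72],
    [0, -0.02, 1.74],
    [0, -0.02, 1.74]
  ],
  "gripper": [0.6, 0.6, 0.55, 0.5, 0.45, 0.4, 0.4, 0.4]
}}

```text
time: 11.3
ee_pos: [0.4565, -0.2126, 0.0384]
tcp_rot: [180.0, 0.0, 84.8]
wrist_force: [-0.2, -0.5, -0.2]
opening: 0.0342
```

```bash
python3 go.py .4563 -.2128 .037 84.7; python3 - <<'E'
from h import *
a=[]
for n in ["top","scene"]:
    c=bot.camera(n); u,v=proj(c,[[.456,-.213,.05]])[0].astype(int)
    a.append(cv2.resize(c["image"][v-30:v+30,u-30:u+30,::-1],(380,380),interpolation=cv2.INTER_CUBIC))
cv2.imwrite("pics/cv1.png",np.hstack(a)); st()
E
```

```text
{'time': 11.3, 'q': [-24.9721, -0.5977, -17.0598, 73.5105, 0.0008, 70.1812], 'ee_pos': [0.4565, -0.2126, 0.0384], 'tcp_rot': [179.9739, 0.0085, 84.8467], 'wrist_force': [-0.1581, -0.471, -0.2049], 'torque': [0.0159, 0.0113, 0.0164], 'opening': 0.0342}
xyz [-0.005 -0.005  0.034] dr [0.0005 0.0001 0.0026]
{'time': 11.4, 'q': [-24.9739, -0.6101, -17.041, 73.5124, 0.003, 70.1825], 'ee_pos': [0.4567, -0.2127, 0.0387], 'tcp_rot': [179.9456, 0.0164, 84.8436], 'wrist_force': [-0.3229, 0.5259, 0.5228], 'torque': [-0.0292, -0.0006, 0.026], 'opening': 0.0344}
```

View pics/cv1.png

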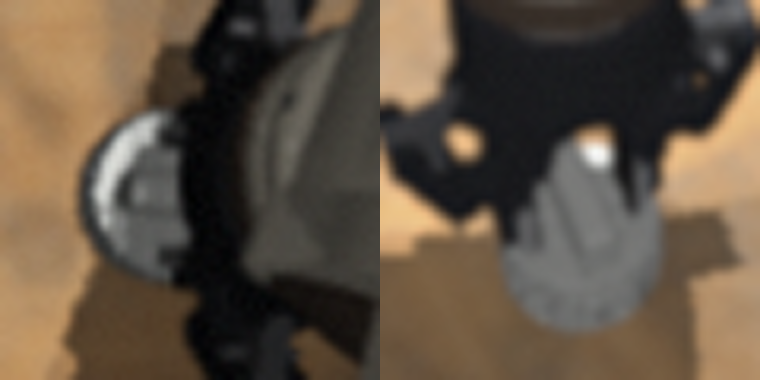

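Request:
{"name": "step_arm", "arguments": {
  "dr": [
    [0, 0, 0],
    [0, 0, 0],
    [0, 0, 0],
    [0, 0, 0],
    [0, 0, 0],
    [0, 0, 0],
    [0, 0, 0],
    [0, 0, 0]
  ],
  "xyz": [
    [0, 0, 0.03],
    [0, 0, 0.03],
    [0, 0, 0.03],
    [0, 0, 0.03],
    [0, 0, 0.03],
    [0, 0, 0.03],
    [0, 0, 0.03],
    [0, 0, 0.03]
  ],
  "gripper": [0.3, 0.25, 0.2, 0.15, 0.1, 0.08, 0.08, 0.08],
  "squeeze": 50
}}

```text
time: 12.2
ee_pos: [0.4565, -0.2126, 0.0372]
tcp_rot: [180.0, 0.0, 84.8]
wrist_force: [0.7, 0.6, 4.2]
opening: 0.0132
```

```bash
python3 go.py .5605 .0176 .037 108.8
```

```text
{'time': 12.2, 'q': [-24.9717, -0.5658, -17.1658, 73.3662, 0.0027, 70.1814], 'ee_pos': [0.4565, -0.2126, 0.0372], 'tcp_rot': [179.9672, 0.0089, 84.8468], 'wrist_force': [0.6576, 0.5979, 4.1798], 'torque': [0.0289, -0.0542, -0.04], 'opening': 0.0132}
xyz [5.965e+00 2.072e+00 4.000e-03] dr [ 5.000e-04  3.000e-04 -4.181e-01]
```

Request:
{"name": "step_arm", "arguments": {
  "dr": [
    [0, 0, 0],
    [0, 0, 0],
    [0, 0, 0],
    [0, 0, 0],
    [0, 0, 0],
    [0, 0, -0.05],
    [0, 0, -0.12],
    [0, 0, -0.2]
  ],
  "xyz": [
    [0, 0, -0.05],
    [0, 0, -0.2],
    [0, 0, -0.6],
    [0, 0, -1.2],
    [0.2, 0.07, -1.7],
    [0.7, 0.24, -1.9],
    [1.4, 0.49, -1.9],
    [2.1, 0.73, -1.9]
  ],
  "gripper": [0.08, 0.08, 0.08, 0.08, 0.08, 0.08, 0.08, 0.08]
}}

```text
time: 13.0
ee_pos: [0.4932, -0.1309, 0.1134]
tcp_rot: [180.0, 0.0, 96.4]
wrist_force: [0.7, 0.1, -1.0]
opening: 0.0134
```

```bash
python3 go.py .5605 .0176 .111 108.8
```

```text
{'time': 13.0, 'q': [-14.8582, -1.1707, -9.2685, 81.8821, -0.0012, 68.7312], 'ee_pos': [0.4932, -0.1309, 0.1134], 'tcp_rot': [179.9818, 0.0084, 96.4106], 'wrist_force': [0.68, 0.1017, -0.9979], 'torque': [0.032, -0.0472, -0.0029], 'opening': 0.0134}
xyz [3.5   2.086 0.059] dr [ 3.000e-04  2.000e-04 -2.162e-01]
```

Request:
{"name": "step_arm", "arguments": {
  "dr": [
    [0, 0, -0.03],
    [0, 0, -0.08],
    [0, 0, -0.14],
    [0, 0, -0.19],
    [0, 0, -0.215],
    [0, 0, -0.215],
    [0, 0, -0.215],
    [0, 0, -0.215]
  ],
  "xyz": [
    [0.6, 0.35, 0],
    [1.3, 0.77, 0],
    [2.0, 1.19, 0],
    [2.7, 1.61, 0.05],
    [3.2, 1.9, 0.06],
    [3.48, 2.07, 0.06],
    [3.48, 2.07, 0.06],
    [3.48, 2.07, 0.06]
  ],
  "gripper": [0.08, 0.08, 0.08, 0.08, 0.08, 0.08, 0.08, 0.08]
}}

```text
time: 13.8
ee_pos: [0.5597, 0.0155, 0.1104]
tcp_rot: [-180.0, 0.0, 108.6]
wrist_force: [-0.5, -1.2, -0.9]
opening: 0.0131
```

```bash
python3 - <<'E'
from h import *
import pickle
a=[]
for n in ["top","scene"]:
    c=bot.camera(n); u,v=proj(c,[[.56,.018,.08]])[0].astype(int); pickle.dump(c,open(n+"2.pkl","wb"))
    a.append(cv2.resize(c["image"][v-30:v+30,u-30:u+30,::-1],(380,380),interpolation=cv2.INTER_CUBIC))
cv2.imwrite("pics/cv2.png",np.hstack(a))
E
python3 go.py .5605 .0176 .0817 108.8
```

```text
{'time': 13.9, 'q': [1.5395, 5.6361, -2.5572, 81.8168, -0.0137, 73.0], 'ee_pos': [0.5596, 0.015, 0.1106], 'tcp_rot': [-179.9863, 0.0102, 108.5396], 'wrist_force': [-0.7752, -0.8592, -1.0035], 'torque': [-0.014, -0.0115, -0.0392], 'opening': 0.0128}
xyz [0.055 0.042 0.722] dr [-0.0002  0.0002 -0.0045]
```

View pics/cv2.png

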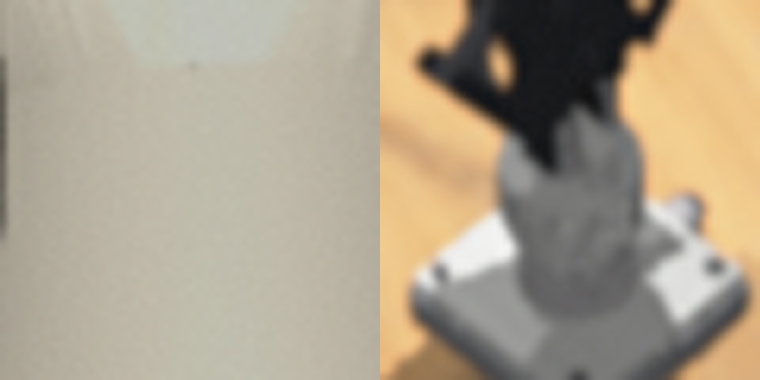

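Request:
{"name": "step_arm", "arguments": {
  "dr": [
    [0, 0, -0.004],
    [0, 0, -0.004],
    [0, 0, -0.004],
    [0, 0, -0.004],
    [0, 0, -0.004],
    [0, 0, -0.004],
    [0, 0, -0.004],
    [0, 0, -0.004]
  ],
  "xyz": [
    [0.055, 0.04, 0],
    [0.055, 0.04, 0],
    [0.055, 0.04, 0],
    [0.055, 0.04, 0.1],
    [0.055, 0.04, 0.2],
    [0.055, 0.04, 0.3],
    [0.055, 0.04, 0.3],
    [0.055, 0.04, 0.3]
  ],
  "gripper": [0.08, 0.08, 0.08, 0.08, 0.08, 0.08, 0.08, 0.08]
}}

```text
time: 14.7
ee_pos: [0.5606, 0.0186, 0.0982]
tcp_rot: [-180.0, -0.0, 108.9]
wrist_force: [0.0, -0.4, -0.2]
opening: 0.0131
```

```bash
python3 go.py .5605 .0176 .0817 108.8
```

```text
{'time': 14.7, 'q': [1.8969, 5.9438, -3.5864, 80.4927, -0.0012, 73.0442], 'ee_pos': [0.5606, 0.0186, 0.0982], 'tcp_rot': [-179.9778, -0.0055, 108.8527], 'wrist_force': [0.0053, -0.4402, -0.2415], 'torque': [0.0125, -0.0265, 0.0109], 'opening': 0.0131}
xyz [-0.022 -0.011  0.414] dr [-0.0004 -0.0001  0.0009]
```

Request:
{"name": "step_arm", "arguments": {
  "dr": [
    [0, 0, 0],
    [0, 0, 0],
    [0, 0, 0],
    [0, 0, 0],
    [0, 0, 0],
    [0, 0, 0],
    [0, 0, 0],
    [0, 0, 0]
  ],
  "xyz": [
    [-0.02, -0.01, 0],
    [-0.02, -0.01, 0.08],
    [-0.02, -0.01, 0.16],
    [-0.02, -0.01, 0.24],
    [-0.02, -0.01, 0.3],
    [-0.02, -0.01, 0.34],
    [-0.02, -0.01, 0.34],
    [-0.02, -0.01, 0.34]
  ],
  "gripper": [0.08, 0.08, 0.08, 0.08, 0.08, 0.08, 0.08, 0.08]
}}

```text
time: 15.5
ee_pos: [0.5608, 0.0177, 0.0848]
tcp_rot: [180.0, 0.0, 108.8]
wrist_force: [2.4, -0.2, -1.6]
opening: 0.013
```

```bash
python3 go.py .5605 .0176 .0817 108.8
```

```text
{'time': 15.5, 'q': [1.8055, 6.1222, -4.8799, 78.9883, -0.0021, 72.9564], 'ee_pos': [0.5608, 0.0177, 0.0848], 'tcp_rot': [179.9915, 0.0048, 108.8491], 'wrist_force': [2.4459, -0.1704, -1.612], 'torque': [0.0357, -0.3258, 0.067], 'opening': 0.013}
xyz [ 0.    -0.006  0.078] dr [0.0001 0.0001 0.0009]
```

Request:
{"name": "step_arm", "arguments": {
  "dr": [
    [0, 0, 0],
    [0, 0, 0],
    [0, 0, 0],
    [0, 0, 0],
    [0, 0, 0],
    [0, 0, 0],
    [0, 0, 0],
    [0, 0, 0]
  ],
  "xyz": [
    [0, 0.015, 0],
    [0, 0.015, 0.02],
    [0, 0.015, 0.04],
    [0, 0.015, 0.05],
    [0, 0.015, 0.06],
    [0, 0.015, 0.06],
    [0, 0.015, 0.06],
    [0, 0.015, 0.06]
  ],
  "gripper": [0.08, 0.08, 0.08, 0.08, 0.08, 0.08, 0.08, 0.08]
}}

```text
time: 16.3
ee_pos: [0.5612, 0.0179, 0.0825]
tcp_rot: [180.0, 0.0, 108.9]
wrist_force: [0.1, -0.3, -0.7]
opening: 0.0132
```

```bash
python3 go.py .5605 .0176 .0817 108.8
```

```text
{'time': 16.3, 'q': [1.8227, 6.2343, -5.0194, 78.745, -0.0014, 72.9726], 'ee_pos': [0.5612, 0.0179, 0.0825], 'tcp_rot': [179.9992, 0.0017, 108.8501], 'wrist_force': [0.0763, -0.3272, -0.6849], 'torque': [-0.025, 0.0131, -0.0154], 'opening': 0.0132}
xyz [-0.    -0.019  0.019] dr [0.     0.     0.0009]
```

Request:
{"name": "step_arm", "arguments": {
  "dr": [
    [0, 0, 0],
    [0, 0, 0],
    [0, 0, 0],
    [0, 0, 0],
    [0, 0, 0],
    [0, 0, 0],
    [0, 0, 0],
    [0, 0, 0]
  ],
  "xyz": [
    [0, 0, 0.02],
    [0, 0, 0.02],
    [0, 0, 0.02],
    [0, 0, 0.02],
    [0, 0, 0.02],
    [0, 0, 0.02],
    [0, 0, 0.02],
    [0, 0, 0.02]
  ],
  "gripper": [0.08, 0.08, 0.12, 0.2, 0.3, 0.35, 0.35, 0.35]
}}

```text
time: 17.1
ee_pos: [0.5612, 0.0179, 0.0817]
tcp_rot: [180.0, 0.0, 108.9]
wrist_force: [-0.2, 0.1, 0.6]
opening: 0.0297
```

```bash
python3 - <<'E'
from h import *
import pickle
a=[]
for n in ["top","scene"]:
    c=bot.camera(n); u,v=proj(c,[[.56,.018,.08]])[0].astype(int); pickle.dump(c,open(n+"3.pkl","wb"))
    a.append(cv2.resize(c["image"][v-30:v+30,u-30:u+30,::-1],(380,380),interpolation=cv2.INTER_CUBIC))
cv2.imwrite("pics/cv3.png",np.hstack(a))
E
python3 go.py .5605 .0176 .0817 108.8
```

```text
{'time': 17.2, 'q': [1.8234, 6.2487, -5.0925, 78.657, -0.0016, 72.973], 'ee_pos': [0.5612, 0.0179, 0.0817], 'tcp_rot': [179.9987, 0.0021, 108.8505], 'wrist_force': [-0.0609, 0.5266, -0.9411], 'torque': [0.0611, -0.0138, -0.0234], 'opening': 0.0295}
xyz [-0.    -0.019 -0.001] dr [0.     0.     0.0009]
```

View pics/cv3.png

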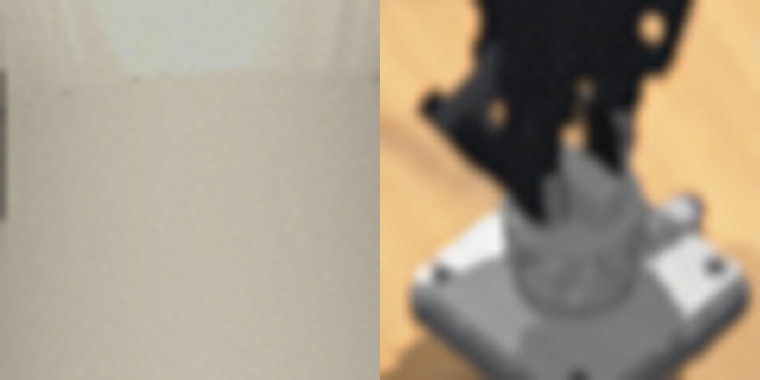

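Request:
{"name": "step_arm", "arguments": {
  "dr": [
    [0, 0, 0],
    [0, 0, 0],
    [0, 0, 0],
    [0, 0, 0],
    [0, 0, 0],
    [0, 0, 0],
    [0, 0, 0],
    [0, 0, 0]
  ],
  "xyz": [
    [0, 0, 0],
    [0, 0, 0],
    [0, 0, 0],
    [0, 0, 0],
    [0, 0, 0],
    [0, 0, 0.01],
    [0, 0, 0.01],
    [0, 0, 0.01]
  ],
  "gripper": [0.25, 0.2, 0.12, 0.08, 0.08, 0.08, 0.08, 0.08],
  "squeeze": 50
}}

```text
time: 18.0
ee_pos: [0.5613, 0.0179, 0.0816]
tcp_rot: [180.0, 0.0, 108.8]
wrist_force: [-1.7, -0.6, 5.0]
opening: 0.0126
```

```bash
python3 go.py .5605 .0176 .0817 108.8
```

```text
{'time': 18.0, 'q': [1.8233, 6.2377, -5.1138, 78.6248, -0.0006, 72.9735], 'ee_pos': [0.5613, 0.0179, 0.0816], 'tcp_rot': [179.9775, 0.0075, 108.8498], 'wrist_force': [-1.6532, -0.613, 5.0294], 'torque': [0.0241, 0.2805, -0.0625], 'opening': 0.0126}
xyz [ 0.    -0.021 -0.003] dr [0.0004 0.0001 0.0009]
```

Request:
{"name": "step_arm", "arguments": {
  "dr": [
    [0, 0, -0.03],
    [0, 0, -0.07],
    [0, 0, -0.11],
    [0, 0, -0.15],
    [0, 0, -0.19],
    [0, 0, -0.22],
    [0, 0, -0.22],
    [0, 0, -0.22]
  ],
  "xyz": [
    [0, 0, 0],
    [0, 0, 0],
    [0, 0, 0],
    [0, 0, 0],
    [0, 0, 0],
    [0, 0, 0],
    [0, 0, 0],
    [0, 0, 0]
  ],
  "gripper": [0.08, 0.08, 0.08, 0.08, 0.08, 0.08, 0.08, 0.08]
}}

```text
time: 18.8
ee_pos: [0.5616, 0.0179, 0.0816]
tcp_rot: [180.0, 0.0, 121.5]
wrist_force: [0.5, -1.0, 6.0]
opening: 0.0131
```

```bash
python3 go.py .5605 .0176 .0817 108.8
```

```text
{'time': 18.8, 'q': [1.8234, 6.248, -5.1052, 78.5909, -0.0019, 60.3668], 'ee_pos': [0.5616, 0.0179, 0.0816], 'tcp_rot': [179.9524, 0.0293, 121.4566], 'wrist_force': [0.5349, -0.9779, 6.0197], 'torque': [-0.0325, -0.1821, 0.0259], 'opening': 0.0131}
xyz [ 0.009 -0.027 -0.003] dr [0.0009 0.0004 0.2209]
```

Request:
{"name": "step_arm", "arguments": {
  "dr": [
    [0, 0, -0.02],
    [0, 0, -0.04],
    [0, 0, -0.06],
    [0, 0, -0.08],
    [0, 0, -0.1],
    [0, 0, -0.1],
    [0, 0, -0.1],
    [0, 0, -0.1]
  ],
  "xyz": [
    [0, 0, 0],
    [0, 0, 0],
    [0, 0, 0],
    [0, 0, 0],
    [0, 0, 0],
    [0, 0, 0],
    [0, 0, 0],
    [0, 0, 0]
  ],
  "gripper": [0.08, 0.08, 0.08, 0.08, 0.08, 0.08, 0.08, 0.08]
}}

```text
time: 19.6
ee_pos: [0.5616, 0.0178, 0.0816]
tcp_rot: [180.0, 0.0, 127.2]
wrist_force: [0.7, -0.5, 5.0]
opening: 0.0127
```

Request:
{"name": "step_arm", "arguments": {
  "dr": [
    [0, 0, -0.02],
    [0, 0, -0.04],
    [0, 0, -0.06],
    [0, 0, -0.08],
    [0, 0, -0.1],
    [0, 0, -0.1],
    [0, 0, -0.1],
    [0, 0, -0.1]
  ],
  "xyz": [
    [0, 0, 0],
    [0, 0, 0],
    [0, 0, 0],
    [0, 0, 0],
    [0, 0, 0],
    [0, 0, 0],
    [0, 0, 0],
    [0, 0, 0]
  ],
  "gripper": [0.08, 0.08, 0.08, 0.08, 0.08, 0.08, 0.08, 0.08]
}}

```text
time: 20.4
ee_pos: [0.5616, 0.0178, 0.0816]
tcp_rot: [180.0, 0.0, 132.9]
wrist_force: [0.3, -1.0, 5.3]
opening: 0.013
```

```bash
python3 go.py .5605 .0176 .0817 108.8
```

```text
{'time': 20.4, 'q': [1.8202, 6.2446, -5.1054, 78.5883, -0.0056, 48.9202], 'ee_pos': [0.5616, 0.0178, 0.0816], 'tcp_rot': [179.9571, 0.0448, 132.8999], 'wrist_force': [0.3442, -1.0248, 5.311], 'torque': [-0.0735, -0.1541, -0.0613], 'opening': 0.013}
xyz [ 0.015 -0.025 -0.003] dr [0.0009 0.0006 0.4206]
```

Request:
{"name": "step_arm", "arguments": {
  "dr": [
    [0, 0, -0.02],
    [0, 0, -0.04],
    [0, 0, -0.06],
    [0, 0, -0.08],
    [0, 0, -0.1],
    [0, 0, -0.1],
    [0, 0, -0.1],
    [0, 0, -0.1]
  ],
  "xyz": [
    [0, 0, 0],
    [0, 0, 0],
    [0, 0, 0],
    [0, 0, 0],
    [0, 0, 0],
    [0, 0, 0],
    [0, 0, 0],
    [0, 0, 0]
  ],
  "gripper": [0.08, 0.08, 0.08, 0.08, 0.08, 0.08, 0.08, 0.08]
}}

```text
time: 21.2
ee_pos: [0.5616, 0.0178, 0.0815]
tcp_rot: [180.0, 0.0, 138.7]
wrist_force: [1.2, -0.3, 4.7]
opening: 0.0127
```

Request:
{"name": "step_arm", "arguments": {
  "dr": [
    [0, 0, -0.02],
    [0, 0, -0.04],
    [0, 0, -0.06],
    [0, 0, -0.08],
    [0, 0, -0.1],
    [0, 0, -0.1],
    [0, 0, -0.1],
    [0, 0, -0.1]
  ],
  "xyz": [
    [0, 0, 0],
    [0, 0, 0],
    [0, 0, 0],
    [0, 0, 0],
    [0, 0, 0],
    [0, 0, 0],
    [0, 0, 0],
    [0, 0, 0]
  ],
  "gripper": [0.08, 0.08, 0.08, 0.08, 0.08, 0.08, 0.08, 0.08]
}}

```text
time: 22.0
ee_pos: [0.5617, 0.0179, 0.0816]
tcp_rot: [180.0, 0.0, 144.4]
wrist_force: [1.5, -0.1, 5.2]
opening: 0.0129
```

Request:
{"name": "step_arm", "arguments": {
  "dr": [
    [0, 0, -0.02],
    [0, 0, -0.04],
    [0, 0, -0.06],
    [0, 0, -0.08],
    [0, 0, -0.1],
    [0, 0, -0.1],
    [0, 0, -0.1],
    [0, 0, -0.1]
  ],
  "xyz": [
    [0, 0, 0],
    [0, 0, 0],
    [0, 0, 0],
    [0, 0, 0],
    [0, 0, 0],
    [0, 0, 0],
    [0, 0, 0],
    [0, 0, 0]
  ],
  "gripper": [0.08, 0.08, 0.08, 0.08, 0.08, 0.08, 0.08, 0.08]
}}

```text
time: 22.8
ee_pos: [0.5616, 0.0179, 0.0814]
tcp_rot: [180.0, 0.0, 150.1]
wrist_force: [3.3, -0.6, 4.9]
opening: 0.0128
```

```bash
python3 go.py .5605 .0176 .0817 108.8
```

```text
{'time': 22.8, 'q': [1.8253, 6.2531, -5.1132, 78.5861, -0.0003, 31.7324], 'ee_pos': [0.5616, 0.0179, 0.0814], 'tcp_rot': [179.9752, 0.0405, 150.0929], 'wrist_force': [3.308, -0.5504, 4.8878], 'torque': [0.0099, -0.8743, -0.0055], 'opening': 0.0128}
xyz [ 0.019 -0.02  -0.006] dr [7.000e-04 5.000e-04 7.207e-01]
```

Request:
{"name": "step_arm", "arguments": {
  "dr": [
    [0, 0, -0.02],
    [0, 0, -0.04],
    [0, 0, -0.06],
    [0, 0, -0.06],
    [0, 0, -0.06],
    [0, 0, -0.06],
    [0, 0, -0.06],
    [0, 0, -0.06]
  ],
  "xyz": [
    [0, 0, 0],
    [0, 0, 0],
    [0, 0, 0],
    [0, 0, 0],
    [0, 0, 0],
    [0, 0, 0],
    [0, 0, 0],
    [0, 0, 0]
  ],
  "gripper": [0.08, 0.08, 0.08, 0.08, 0.08, 0.08, 0.08, 0.08]
}}

```text
time: 23.6
ee_pos: [0.5614, 0.018, 0.081]
tcp_rot: [180.0, 0.0, 153.6]
wrist_force: [5.2, 1.7, 1.7]
opening: 0.0131
```

```bash
python3 go.py .5605 .0176 .0817 108.8
```

```text
{'time': 23.6, 'q': [1.8316, 6.2729, -5.1379, 78.5791, 0.0173, 28.2364], 'ee_pos': [0.5614, 0.018, 0.081], 'tcp_rot': [179.98, 0.0006, 153.5953], 'wrist_force': [5.1737, 1.7268, 1.7417], 'torque': [0.2071, -1.3341, -0.0038], 'opening': 0.0131}
xyz [ 0.015 -0.02  -0.017] dr [ 3.000e-04 -1.000e-04  7.818e-01]
```

Request:
{"name": "step_arm", "arguments": {
  "dr": [
    [0, 0, -0.02],
    [0, 0, -0.03],
    [0, 0, -0.03],
    [0, 0, -0.03],
    [0, 0, -0.03],
    [0, 0, -0.03],
    [0, 0, -0.03],
    [0, 0, -0.03]
  ],
  "xyz": [
    [0, 0, 0],
    [0, 0, 0],
    [0, 0, 0.01],
    [0, 0, 0.02],
    [0, 0, 0.03],
    [0, 0, 0.04],
    [0, 0, 0.04],
    [0, 0, 0.04]
  ],
  "gripper": [0.08, 0.08, 0.08, 0.08, 0.08, 0.08, 0.08, 0.08]
}}

```text
time: 24.4
ee_pos: [0.5613, 0.0183, 0.0794]
tcp_rot: [180.0, -0.0, 155.3]
wrist_force: [5.0, 2.9, 2.3]
opening: 0.0132
```

```bash
python3 go.py .5605 .0176 .0817 108.8
```

```text
{'time': 24.4, 'q': [1.8415, 6.3027, -5.2859, 78.4058, 0.0512, 26.5129], 'ee_pos': [0.5613, 0.0183, 0.0794], 'tcp_rot': [179.9517, -0.0179, 155.3286], 'wrist_force': [4.98, 2.8544, 2.343], 'torque': [0.5776, -1.3084, 0.0047], 'opening': 0.0132}
xyz [ 0.012 -0.025 -0.057] dr [ 7.000e-04 -6.000e-04  8.121e-01]
```

Request:
{"name": "step_arm", "arguments": {
  "dr": [
    [0, 0, 0],
    [0, 0, 0],
    [0, 0, 0],
    [0, 0, 0],
    [0, 0, 0],
    [0, 0, 0],
    [0, 0, 0],
    [0, 0, 0]
  ],
  "xyz": [
    [-0.01, 0.015, 0.02],
    [-0.01, 0.015, 0.04],
    [-0.01, 0.015, 0.06],
    [-0.01, 0.015, 0.08],
    [-0.01, 0.015, 0.1],
    [-0.01, 0.015, 0.12],
    [-0.01, 0.015, 0.12],
    [-0.01, 0.015, 0.12]
  ],
  "gripper": [0.08, 0.08, 0.08, 0.08, 0.08, 0.08, 0.08, 0.08]
}}

```text
time: 25.2
ee_pos: [0.5617, 0.0182, 0.0746]
tcp_rot: [-180.0, -0.0, 155.3]
wrist_force: [3.5, 0.5, -0.9]
opening: 0.0131
```

```bash
python3 go.py .5605 .0176 .0737 108.8
```

```text
{'time': 25.2, 'q': [1.8599, 6.4691, -5.6397, 77.9182, 0.0007, 26.5983], 'ee_pos': [0.5617, 0.0182, 0.0746], 'tcp_rot': [-179.9885, -0.0245, 155.2616], 'wrist_force': [3.5377, 0.4793, -0.9102], 'torque': [0.3505, -0.7776, 0.0029], 'opening': 0.0131}
xyz [ 0.02  -0.027  0.022] dr [-4.000e-04 -3.000e-04  8.109e-01]
```

Request:
{"name": "step_arm", "arguments": {
  "dr": [
    [0, 0, 0],
    [0, 0, 0],
    [0, 0, 0],
    [0, 0, 0],
    [0, 0, 0],
    [0, 0, 0],
    [0, 0, 0],
    [0, 0, 0]
  ],
  "xyz": [
    [-0.01, 0.005, 0.01],
    [-0.01, 0.005, 0.02],
    [-0.01, 0.005, 0.025],
    [-0.01, 0.005, 0.03],
    [-0.01, 0.005, 0.03],
    [-0.01, 0.005, 0.03],
    [-0.01, 0.005, 0.03],
    [-0.01, 0.005, 0.03]
  ],
  "gripper": [0.08, 0.08, 0.08, 0.08, 0.08, 0.08, 0.08, 0.08]
}}

```text
time: 26.0
ee_pos: [0.5621, 0.0182, 0.0736]
tcp_rot: [-180.0, -0.0, 155.3]
wrist_force: [-1.1, -0.7, 0.9]
opening: 0.013
```

```bash
python3 go.py .5605 .0176 .0737 108.8
```

```text
{'time': 26.0, 'q': [1.8556, 6.5415, -5.6737, 77.8102, -0.0083, 26.5994], 'ee_pos': [0.5621, 0.0182, 0.0736], 'tcp_rot': [-179.9813, -0.019, 155.2562], 'wrist_force': [-1.0943, -0.688, 0.8608], 'torque': [-0.0067, 0.3522, -0.0054], 'opening': 0.013}
xyz [ 0.03  -0.029 -0.003] dr [-4.000e-04 -2.000e-04  8.108e-01]
```

Request:
{"name": "step_arm", "arguments": {
  "dr": [
    [0, 0, 0.05],
    [0, 0, 0.1],
    [0, 0, 0.15],
    [0, 0, 0.2],
    [0, 0, 0.25],
    [0, 0, 0.3],
    [0, 0, 0.3],
    [0, 0, 0.3]
  ],
  "xyz": [
    [0, 0, 0.005],
    [0, 0, 0.01],
    [0, 0, 0.015],
    [0, 0, 0.02],
    [0, 0, 0.025],
    [0, 0, 0.028],
    [0, 0, 0.028],
    [0, 0, 0.028]
  ],
  "gripper": [0.08, 0.08, 0.08, 0.08, 0.08, 0.08, 0.08, 0.08]
}}

```text
time: 26.8
ee_pos: [0.5624, 0.0182, 0.0726]
tcp_rot: [180.0, 0.0, 138.2]
wrist_force: [0.4, 0.2, 1.6]
opening: 0.0126
```

```bash
python3 go.py .5605 .0176 .0697 108.8
```

```text
{'time': 26.8, 'q': [1.8586, 6.5617, -5.7565, 77.6653, -0.0029, 43.7086], 'ee_pos': [0.5624, 0.0182, 0.0726], 'tcp_rot': [179.9906, 0.014, 138.15], 'wrist_force': [0.3634, 0.155, 1.6011], 'torque': [-0.0217, -0.0511, -0.0462], 'opening': 0.0126}
xyz [ 0.025 -0.043  0.073] dr [2.000e-04 2.000e-04 5.123e-01]
```

Sinking as expected, with little force. I'll keep turning forward.

Request:
{"name": "step_arm", "arguments": {
  "dr": [
    [0, 0, 0.05],
    [0, 0, 0.1],
    [0, 0, 0.15],
    [0, 0, 0.2],
    [0, 0, 0.25],
    [0, 0, 0.3],
    [0, 0, 0.35],
    [0, 0, 0.35]
  ],
  "xyz": [
    [0, 0, 0.005],
    [0, 0, 0.01],
    [0, 0, 0.015],
    [0, 0, 0.02],
    [0, 0, 0.025],
    [0, 0, 0.028],
    [0, 0, 0.031],
    [0, 0, 0.031]
  ],
  "gripper": [0.08, 0.08, 0.08, 0.08, 0.08, 0.08, 0.08, 0.08]
}}

```text
time: 27.6
ee_pos: [0.5624, 0.0182, 0.0714]
tcp_rot: [180.0, 0.0, 118.0]
wrist_force: [0.1, 0.5, 1.7]
opening: 0.0126
```

Request:
{"name": "step_arm", "arguments": {
  "dr": [
    [0, 0, 0.05],
    [0, 0, 0.1],
    [0, 0, 0.15],
    [0, 0, 0.2],
    [0, 0, 0.25],
    [0, 0, 0.25],
    [0, 0, 0.25],
    [0, 0, 0.25]
  ],
  "xyz": [
    [0, 0, 0.005],
    [0, 0, 0.01],
    [0, 0, 0.015],
    [0, 0, 0.02],
    [0, 0, 0.022],
    [0, 0, 0.022],
    [0, 0, 0.022],
    [0, 0, 0.022]
  ],
  "gripper": [0.08, 0.08, 0.08, 0.08, 0.08, 0.08, 0.08, 0.08]
}}

```text
time: 28.4
ee_pos: [0.5623, 0.0183, 0.0705]
tcp_rot: [180.0, 0.0, 103.8]
wrist_force: [0.4, -0.5, 2.4]
opening: 0.0124
```

```bash
python3 go.py .5605 .0176 .0697 108.8
```

```text
{'time': 28.4, 'q': [1.8602, 6.6022, -5.9464, 77.4402, 0.0002, 78.0612], 'ee_pos': [0.5623, 0.0183, 0.0705], 'tcp_rot': [179.9889, 0.0022, 103.799], 'wrist_force': [0.3817, -0.4634, 2.3798], 'torque': [-0.0287, 0.0217, 0.0122], 'opening': 0.0124}
xyz [-0.005 -0.049  0.021] dr [ 0.0002  0.     -0.0873]
```

Request:
{"name": "step_arm", "arguments": {
  "dr": [
    [0, 0, 0.03],
    [0, 0, 0.06],
    [0, 0, 0.09],
    [0, 0, 0.12],
    [0, 0, 0.12],
    [0, 0, 0.12],
    [0, 0, 0.12],
    [0, 0, 0.12]
  ],
  "xyz": [
    [0, 0, 0.003],
    [0, 0, 0.006],
    [0, 0, 0.008],
    [0, 0, 0.01],
    [0, 0, 0.01],
    [0, 0, 0.01],
    [0, 0, 0.01],
    [0, 0, 0.01]
  ],
  "gripper": [0.08, 0.08, 0.08, 0.08, 0.08, 0.08, 0.08, 0.08]
}}

```text
time: 29.2
ee_pos: [0.5623, 0.0182, 0.0701]
tcp_rot: [180.0, 0.0, 96.8]
wrist_force: [-0.5, -0.9, 4.9]
opening: 0.0129
```

```bash
python3 go.py .5605 .0176 .0697 108.8
```

```text
{'time': 29.2, 'q': [1.8583, 6.6134, -5.9851, 77.3964, 0.0001, 85.0345], 'ee_pos': [0.5623, 0.0182, 0.0701], 'tcp_rot': [179.9949, 0.0004, 96.8238], 'wrist_force': [-0.4765, -0.8916, 4.8837], 'torque': [-0.2093, 0.0904, -0.0314], 'opening': 0.0129}
xyz [-0.011 -0.047  0.009] dr [ 1.00e-04  0.00e+00 -2.09e-01]
```

Request:
{"name": "step_arm", "arguments": {
  "dr": [
    [0, 0, 0.03],
    [0, 0, 0.06],
    [0, 0, 0.08],
    [0, 0, 0.08],
    [0, 0, 0.08],
    [0, 0, 0.08],
    [0, 0, 0.08],
    [0, 0, 0.08]
  ],
  "xyz": [
    [0, 0, 0.002],
    [0, 0, 0.004],
    [0, 0, 0.005],
    [0, 0, 0.005],
    [0, 0, 0.005],
    [0, 0, 0.005],
    [0, 0, 0.005],
    [0, 0, 0.005]
  ],
  "gripper": [0.08, 0.08, 0.08, 0.08, 0.08, 0.08, 0.08, 0.08]
}}

```text
time: 30.0
ee_pos: [0.5623, 0.0183, 0.0698]
tcp_rot: [-180.0, -0.0, 92.2]
wrist_force: [-1.1, -1.5, 4.4]
opening: 0.0129
```

```bash
python3 go.py .5605 .0176 .0697 108.8
```

```text
{'time': 30.0, 'q': [1.8597, 6.6197, -6.009, 77.3734, 0.0014, 89.6208], 'ee_pos': [0.5623, 0.0183, 0.0698], 'tcp_rot': [-179.9979, -0.0014, 92.2389], 'wrist_force': [-1.0931, -1.5478, 4.4279], 'torque': [-0.2473, 0.1158, -0.0416], 'opening': 0.0129}
xyz [-0.015 -0.045  0.002] dr [-0.    -0.    -0.289]
```

Request:
{"name": "step_arm", "arguments": {
  "dr": [
    [0, 0, 0.03],
    [0, 0, 0.06],
    [0, 0, 0.08],
    [0, 0, 0.08],
    [0, 0, 0.08],
    [0, 0, 0.08],
    [0, 0, 0.08],
    [0, 0, 0.08]
  ],
  "xyz": [
    [0, 0, 0.002],
    [0, 0, 0.004],
    [0, 0, 0.005],
    [0, 0, 0.005],
    [0, 0, 0.005],
    [0, 0, 0.005],
    [0, 0, 0.005],
    [0, 0, 0.005]
  ],
  "gripper": [0.08, 0.08, 0.08, 0.08, 0.08, 0.08, 0.08, 0.08]
}}

```text
time: 30.8
ee_pos: [0.5619, 0.0182, 0.0697]
tcp_rot: [-180.0, 0.0, 87.6]
wrist_force: [-2.3, -1.4, 6.2]
opening: 0.0126
```

```bash
python3 go.py .5605 .0176 .0697 108.8
```

```text
{'time': 30.8, 'q': [1.8618, 6.6143, -6.0313, 77.391, -0.0139, 94.2408], 'ee_pos': [0.5619, 0.0182, 0.0697], 'tcp_rot': [-179.9645, 0.0166, 87.621], 'wrist_force': [-2.2744, -1.3513, 6.1912], 'torque': [-0.4144, 0.5334, 0.6951], 'opening': 0.0126}
xyz [-0.016 -0.035 -0.001] dr [-7.000e-04  2.000e-04 -3.696e-01]
```

Request:
{"name": "step_arm", "arguments": {
  "dr": [
    [0, 0, 0.02],
    [0, 0, 0.04],
    [0, 0, 0.05],
    [0, 0, 0.05],
    [0, 0, 0.05],
    [0, 0, 0.05],
    [0, 0, 0.05],
    [0, 0, 0.05]
  ],
  "xyz": [
    [0, 0, 0],
    [0, 0, 0],
    [0, 0, 0],
    [0, 0, 0],
    [0, 0, 0],
    [0, 0, 0],
    [0, 0, 0],
    [0, 0, 0]
  ],
  "gripper": [0.08, 0.08, 0.08, 0.08, 0.08, 0.08, 0.08, 0.08]
}}

```text
time: 31.6
ee_pos: [0.562, 0.0182, 0.0697]
tcp_rot: [-180.0, 0.0, 84.8]
wrist_force: [-2.7, -1.6, 6.4]
opening: 0.0128
```

```bash
python3 go.py .5605 .0176 .0697 108.8
```

```text
{'time': 31.6, 'q': [1.8695, 6.6133, -6.0293, 77.3882, -0.021, 97.0538], 'ee_pos': [0.562, 0.0182, 0.0697], 'tcp_rot': [-179.972, 0.0246, 84.8157], 'wrist_force': [-2.6853, -1.635, 6.4198], 'torque': [-0.4276, 0.511, 1.4134], 'opening': 0.0128}
xyz [-0.019 -0.035 -0.   ] dr [-6.000e-04  3.000e-04 -4.186e-01]
```

Request:
{"name": "step_arm", "arguments": {
  "dr": [
    [0, 0, -0.02],
    [0, 0, -0.04],
    [0, 0, -0.04],
    [0, 0, -0.04],
    [0, 0, -0.04],
    [0, 0, -0.04],
    [0, 0, -0.04],
    [0, 0, -0.04]
  ],
  "xyz": [
    [0, 0, 0],
    [0, 0, 0],
    [0, 0, 0],
    [0, 0, 0],
    [0, 0, 0],
    [0, 0, 0],
    [0, 0, 0],
    [0, 0, 0]
  ],
  "gripper": [0.08, 0.08, 0.08, 0.12, 0.2, 0.3, 0.4, 0.5]
}}

```text
time: 32.4
ee_pos: [0.5622, 0.0183, 0.0693]
tcp_rot: [-180.0, -0.0, 87.1]
wrist_force: [1.2, -0.4, -0.7]
opening: 0.0429
```

Request:
{"name": "step_arm", "arguments": {
  "dr": [
    [0, 0, 0],
    [0, 0, 0],
    [0, 0, 0],
    [0, 0, 0],
    [0, 0, 0],
    [0, 0, 0],
    [0, 0, 0],
    [0, 0, 0]
  ],
  "xyz": [
    [0, 0, 0],
    [0, 0, -0.1],
    [0, 0, -0.3],
    [0, 0, -0.7],
    [0, 0, -1.2],
    [0, 0, -1.8],
    [0, 0, -2.4],
    [0, 0, -3.0]
  ],
  "gripper": [0.6, 0.6, 0.6, 0.6, 0.6, 0.6, 0.6, 0.6]
}}

```text
time: 33.2
ee_pos: [0.5623, 0.0183, 0.1914]
tcp_rot: [180.0, -0.0, 87.1]
wrist_force: [0.6, 0.7, 0.9]
opening: 0.051
```

Request:
{"name": "step_arm", "arguments": {
  "dr": [
    [0, 0, 0],
    [0, 0, 0],
    [0, 0, 0],
    [0, 0, 0],
    [0, 0, 0],
    [0, 0, 0],
    [0, 0, 0],
    [0, 0, 0]
  ],
  "xyz": [
    [-0.5, 0, -0.1],
    [-1.2, -0.3, -0.3],
    [-2.0, -0.6, -0.5],
    [-2.8, -1.0, -0.5],
    [-3.6, -1.4, -0.5],
    [-4.4, -1.8, -0.5],
    [-5.0, -2.0, -0.5],
    [-5.0, -2.0, -0.5]
  ],
  "gripper": [0.6, 0.6, 0.6, 0.6, 0.6, 0.6, 0.6, 0.6]
}}

```text
time: 34.0
ee_pos: [0.4712, -0.1797, 0.2107]
tcp_rot: [179.9, 0.1, 86.9]
wrist_force: [-0.4, 0.2, -0.2]
opening: 0.0512
```

```bash
python3 - <<'E'
from h import *
import pickle
a=[]
for n in ["top","scene"]:
    c=bot.camera(n); u,v=proj(c,[[.56,.018,.06]])[0].astype(int); pickle.dump(c,open(n+"1.pkl","wb"))
    save(c,n+"_end")
    a.append(cv2.resize(c["image"][v-30:v+30,u-30:u+30,::-1],(380,380),interpolation=cv2.INTER_CUBIC))
cv2.imwrite("pics/end.png",np.hstack(a)); st()
E
cat > f4.py <<'E'
exec(open("f3.py").read().split('fit("srcdish"')[0])
C=F.C
def m(p):
    x,y,a,z=p; return [np.r_[sq(.5612,.0176,0,.052,.326),sq(.5612,.0176,.03,.052,.326)],sq(.5612,.0176,.03,.052,.326),np.r_[ring(x,y,z-.046,.029),ring(x,y,z-.012,.029)],ring(x,y,z-.012,.029),np.r_[sq(x,y,z-.012,.023,a,.007),sq(x,y,z+.012,.023,a,.007)],sq(x,y,z+.012,.023,a,.007)]
for a in (1.4,1.55,1.7): fit("coverend",m,[.561,.0176,a,.08],dict(top=(280,360,170,250),scene=(275,355,170,255)),[.003,.003,.1,.004])
E
python3 f4.py
```

```text
{'time': 34.1, 'q': [-20.6398, -1.706, 0.9071, 92.5628, 0.0113, 72.3674], 'ee_pos': [0.4721, -0.1778, 0.2103], 'tcp_rot': [179.9486, 0.0044, 86.9929], 'wrist_force': [-0.2612, -0.3744, 0.4777], 'torque': [-0.0084, -0.0387, 0.0137], 'opening': 0.0515}
coverend ['top'] [5.59700e-01 1.71000e-02 8.95922e+01 7.65000e-02] 15.399
coverend ['scene'] [5.59000e-01 2.10000e-02 8.28283e+01 6.48000e-02] 49.738
coverend ['top', 'scene'] [5.6050e-01 1.7100e-02 9.0591e+01 7.0300e-02] 65.186
coverend ['top'] [5.58900e-01 1.70000e-02 9.01945e+01 8.38000e-02] 15.359
coverend ['scene'] [5.59400e-01 1.74000e-02 9.20534e+01 6.94000e-02] 49.757
coverend ['top', 'scene'] [5.60600e-01 1.71000e-02 8.99006e+01 6.99000e-02] 65.198
coverend ['top'] [5.58500e-01 1.68000e-02 8.97706e+01 8.72000e-02] 15.359
coverend ['scene'] [5.602000e-01 1.600000e-02 1.021706e+02 7.140000e-02] 49.775
coverend ['top', 'scene'] [5.60400e-01 1.71000e-02 9.11262e+01 7.06000e-02] 65.205
```

View pics/end.png

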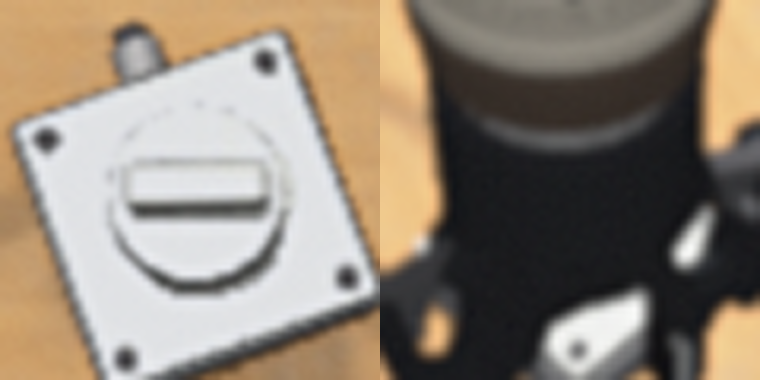

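View pics/top_end.png

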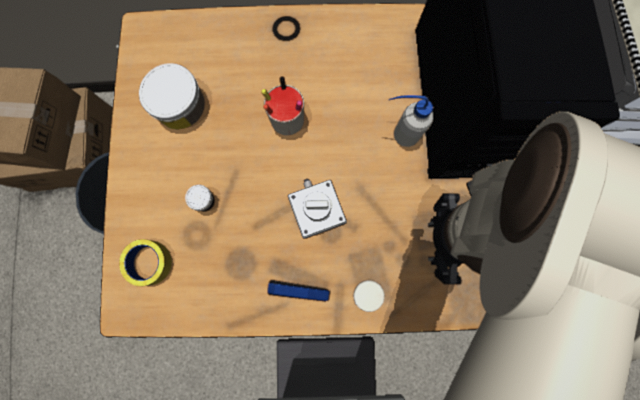

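Request:
{"name": "step_arm", "arguments": {
  "dr": [
    [0, 0, 0],
    [0, 0, 0],
    [0, 0, 0],
    [0, 0, 0],
    [0, 0, 0],
    [0, 0, 0],
    [0, 0, 0],
    [0, 0, 0]
  ],
  "xyz": [
    [0.6, 0, -0.2],
    [1.6, 0, -0.3],
    [2.6, 0, -0.3],
    [3.6, 0, -0.3],
    [4.6, 0, -0.3],
    [5.6, 0, -0.3],
    [6.6, 0, -0.3],
    [7.6, 0, -0.3]
  ],
  "gripper": [0.6, 0.6, 0.6, 0.6, 0.6, 0.6, 0.6, 0.6]
}}

```text
time: 34.9
ee_pos: [0.4873, 0.129, 0.222]
tcp_rot: [180.0, -0.0, 87.2]
wrist_force: [0.7, -0.1, -0.7]
opening: 0.0515
```

Request:
{"name": "step_arm", "arguments": {
  "dr": [
    [0, 0, 0],
    [0, 0, 0],
    [0, 0, 0],
    [0, 0, 0],
    [0, 0, 0],
    [0, 0, 0],
    [0, 0, 0],
    [0, 0, 0]
  ],
  "xyz": [
    [0.8, 0, 0],
    [1.6, -0.2, 0],
    [2.4, -0.4, 0],
    [3.2, -0.6, 0],
    [4.0, -0.8, 0],
    [4.4, -0.8, 0],
    [4.4, -0.8, 0],
    [4.4, -0.8, 0]
  ],
  "gripper": [0.6, 0.6, 0.6, 0.6, 0.6, 0.6, 0.6, 0.6]
}}

```text
time: 35.7
ee_pos: [0.4645, 0.3037, 0.2215]
tcp_rot: [-180.0, 0.0, 87.1]
wrist_force: [-0.2, -0.7, 0.8]
opening: 0.0513
```

```bash
python3 - <<'E'
from h import *
import pickle
c0=pickle.load(open("scene0.pkl","rb"))
c=bot.camera("scene"); u,v=proj(c,[[.56,.018,.06]])[0].astype(int); pickle.dump(c,open("scene1.pkl","wb"))
save(c,"scene_end2")
cv2.imwrite("pics/end2.png",cv2.resize(c["image"][v-30:v+30,u-30:u+30,::-1],(380,380),interpolation=cv2.INTER_CUBIC)); st()
E
python3 f4.py
```

```text
{'time': 35.75, 'q': [33.1262, 5.4731, 9.5382, 94.0811, -0.0137, 126.0439], 'ee_pos': [0.4647, 0.3032, 0.2217], 'tcp_rot': [-179.9951, 0.0205, 87.0823], 'wrist_force': [1.3585, -0.2223, 0.3061], 'torque': [0.0255, -0.0071, 0.0093], 'opening': 0.0511}
coverend ['top'] [5.59700e-01 1.71000e-02 8.95922e+01 7.65000e-02] 15.399
coverend ['scene'] [5.59500e-01 1.73000e-02 8.77145e+01 7.83000e-02] 10.421
coverend ['top', 'scene'] [5.59500e-01 1.71000e-02 8.95489e+01 7.87000e-02] 25.816
coverend ['top'] [5.58900e-01 1.70000e-02 9.01945e+01 8.38000e-02] 15.359
coverend ['scene'] [5.59900e-01 1.82000e-02 8.94377e+01 7.71000e-02] 10.422
coverend ['top', 'scene'] [5.59400e-01 1.69000e-02 8.96261e+01 7.91000e-02] 25.819
coverend ['top'] [5.58500e-01 1.68000e-02 8.97706e+01 8.72000e-02] 15.359
coverend ['scene'] [5.6150e-01 2.1400e-02 8.9048e+01 7.2500e-02] 10.414
coverend ['top', 'scene'] [5.59500e-01 1.71000e-02 8.97867e+01 7.88000e-02] 25.809
```

View pics/end2.png

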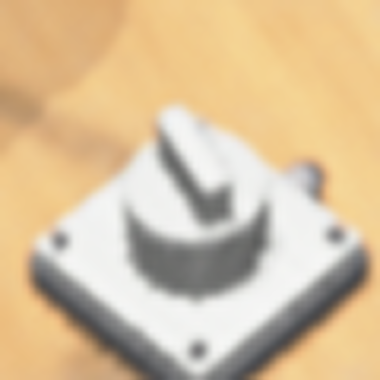

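View pics/scene_end2.png

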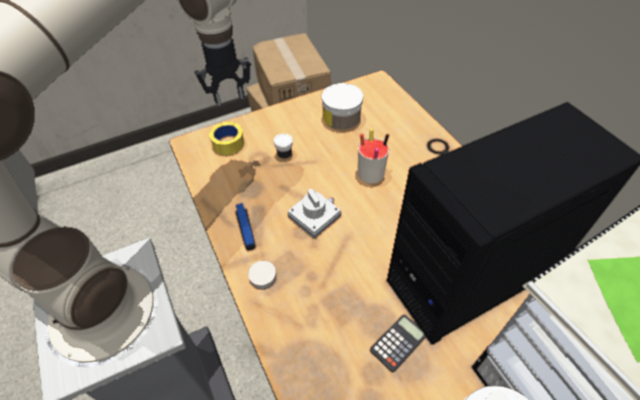

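The cover sits level on the head. The fitted bar height is about 78.7 mm, against 78.5 mm for fully home. All the bystanders stand where they were, and the robot is clear, so I'm handing in.

```bash
python3 -c "
from h import *
print(bot.job_done()); st()"
```

```text
the job is handed in; nothing more can be done
None
the job is handed in; nothing more can be done
```

The job is done and handed in at about 36 s. The source is in the dish, and the cover is screwed home on the neck and released.

**What I did**
- **Source:** I laid it in the dish. The top picture showed it flat and about 1.5 mm off centre. In the scene picture the gripper covered the head, so that view could not confirm it.
- **Laying the cover:** I set it on the thread with its bar parallel to a side of the base and let go. The scene picture showed it resting level.
- **Dropping in:** I gripped it again and turned it backward under about 5 N. It began to sink at about 45° and ended 8 mm lower.
- **Screwing home:** I turned it forward about 65°, sinking the expected 4 mm, until the stop torque rose to 1.4 N m. Then I let go and moved clear.

**Last checks**
- **Cover height:** Both cameras together put the middle of the bar at about 78.7 mm, against 78.5 mm for fully home. The top camera alone gave 76–87 mm, because it sees height poorly.
- **Bar angle:** It measured about 90°, which matches where the stop torque began.
- **Bystanders:** I compared the final pictures by eye and saw no shift.
- **Oddity:** While holding the 25 mm source the fingers read 22.8 mm, but it was held and placed without trouble.

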